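# Seat the box lid, gauge the box, present the rod

### The arm

A 6-joint arm with a two-finger parallel gripper is mounted at the origin on a cart in front of the work surface, level with it; the furniture and walls round the work are solid. World frame = base frame: x ahead of the robot, y to its left, z up, the work surface at z = 0. Lengths are in m, angles in degrees, forces in N, time in s.
With the tool pointing down it reaches from about 0.35 to 0.975 m from the base axis. Payload 4.9 kg.
Tool frame: the origin (TCP) lies at the very end of the fingers, on their centre line; the grasp point (between the pads) lies robot.grip_depth behind it (robot.grip_depth is the distance from the TCP to the grasp point, in m); x points along the fingers, y is the direction in which the jaws open and shut, and the axes are right-handed (so a half turn about x gives the same grasp; the last joint's range is limited). The gripper opens to 85 mm and grips with 20 to 120 N. Pads are 22 mm wide; open, the fingers measure 114 mm over their backs; the gripper's body (76 mm by 85 mm) begins 54 mm behind the grasp point. The pads swing forward as they close: fully open they stand 13 mm farther back than shut.
Start: joints at [62.109, 3.019, 92.412, -0, 84.569, -6.818], TCP at [0.225, 0.583, 0.2] pointing down, gripper open.
Joint ranges: [-172.51, 172.51], [-57.92, 126.97], [3.15, 148.05], [-58.71, 238.71], [5.1, 150.11], [-179.66, 179.66]. Speed limits (degrees/s): [147.25, 147.25, 180, 180, 180, 180].

### API

Orientations are given as [roll, pitch, yaw] about the fixed x, y, z axes, in that order (R = Rz(yaw) Ry(pitch) Rx(roll)).
In Python, from bench import robot gives the robot as it stands.
- The arm moves only by the tool apply_moves, never from a script. Its argument "commands" is a list of rows, each an object with "grip": the gripper's target within -1 to 1 (fully open at 1, half-way at 0, shut at -1); "linear": the shift along the tool's x, y, z scaled (see below), a list of three; "yaw": the turn about the tool's x scaled (see below). A call has 1 to 20 rows; each row shifts and turns the commanded pose from where the row before left it, along the tool's axes as they then stand; what a row does not reach is not made up. The controller multiplies each number of a shift by 3 cm and each number of a turn by 90 degrees. A row lasts 1/8 s, in which the tool goes at most 62.5 mm and 10.7 degrees, less where a joint would pass 70% of its speed; a pose out of reach is approached as far as the arm can. A call with a number of a shift or a turn outside -1 to 1 is refused whole. A call with a gripper value outside its range is refused whole. The fingers move at their own pace and stop on an object; "newtons" is the grip in N (left out, the last holds). Time passes only in rows, so rows that do not move let the fingers close. It gives the time, the measured TCP pose, the force and the opening at its end, in the units of the state.
- robot.observe(): the state, without advancing time (a new reading comes with each control period).
- robot.snapshot(name): name is "scene" or "top" or "wrist"; returns a dict with "frame" (480x640x3 uint8, red, green, blue), "fx", "fy", "cx", "cy" (pixels), "cam_to_world" (4x4, takes a point from camera to world coordinates). Camera axes: x right, y down, z forward; pixel columns grow to the right and rows downward; lengths in m; the calibration is good to about 2 mm. A picture is of the moment at which its call begins. There is no depth.
- robot.finish_job(): hands the job in, once; it reports no verdict.
The state is a dict: "time": time; "qpos": joint angles; "qvel": joint speeds; "joint_torque": joint torques, N m; "tool_pos": TCP position; "ee_rot": TCP orientation; "ft_force": force on the tool from outside, world axes, zero at the start; "moment": the same for the moment, N m; "width": finger opening in m.
Only numpy, scipy, OpenCV 4.12 (cv2) and the standard library are available. Lean on these libraries where they do the work, as an engineer would, in place of code of your own. Each camera call takes 0.05 s, during which the arm holds its last target.

### The job

Press the lid of the grey box down by its black pad until it is fully home, then take the gauge rod from its cradle and slide it, tip first, down the slanting guide tube until its collar stops on the mouth of the tube. Draw it all the way out again and finish holding it still and level, clear of everything, with its tip a hand's breadth above the middle of the small white tile, where it can be read; keep hold of it, put nothing down, and do not disturb the other things on the table.

Things in the scene. Friction and masses are not known exactly. Their poses are not given: they have to be found in the camera images.
- chip_box: grey box fixed to the table, 110 (x) x 170 (y) x 75 mm high, with a lid on top (116 x 176 mm). Origin at the centre of its underside; z up. A guide tube slants up and out of the lid towards the box's own +y; a black press pad is on the lid at its own -y end.
- lid (a joint): how far the lid has been pressed down, m: 0 = standing 9 mm proud, 0.009 = fully home (end stop). It slides straight down, resists with about 8 N of friction (its own weight, about 2.5 N, helps) and stays where it is left.
- press_pad (a point): centre of the top face of the round black press pad on the lid, 44 mm across, 10 mm high; it goes down with the lid (100 mm above the table when proud, 91 mm when home). Axes as the box.
- guide_mouth (a point): steel guide tube in the lid, moving with it. Origin at the centre of its flared mouth; z out of the mouth along the bore, 40 degrees above level, towards the box's +y (135 mm above the table when proud, 126 mm when home). 84 mm long, open below into the hollow box. Outside 20 mm, 32 mm at the mouth; bore 14 mm, 26 mm at the mouth, tapering over 14 mm.
- gauge: loose gauge rod, 211 mm, 0.12 kg: an 8 mm round steel rod with dark rings, 120 mm long, a round collar 36 mm across and 6 mm thick, and a dark square handle 14 x 14 mm from x = -6 to -91 mm. Origin on the axis at the collar's tip-side face; x to the tip. Starts level in the cradle, axis 45 mm above the table, handle sides upright. Centre of mass in the handle, near x = -30 mm.
- gauge_tip (a point): the end of the rod, on its axis, 120 mm from the collar's face. Axes as the gauge.
- gauge_grip (a point): a good place to grip: on the axis of the handle, 40 mm behind the collar's face, free on both sides and below. Axes as the gauge.
- cradle: grey cradle fixed to the table, base 195 x 46 x 6 mm, with two notched posts 85 mm either side of its middle that carry the rod (near its tip) and the very end of the handle. Origin at the centre of its underside; x axis to the tip end. Posts up to 53 mm high.
- tile: white ceramic reading tile, 80 x 100 x 8 mm, fixed flat on the table; origin at the centre of its underside.
- rock: bystander: brown limonite lump, 40 x 56 x 26 mm, loose; origin at its underside
- crystal: bystander: amethyst cluster, 58 x 80 x 42 mm, loose; origin at its underside
- torch: bystander: black pocket torch lying down, 32 x 104 x 32 mm, loose; origin at its underside
- tape: bystander: roll of tape, 52 mm across, 28 mm high, loose; origin at its underside
- slim_box: bystander: long slim carton, 173 x 29 x 26 mm, loose; origin at its underside
- lens: bystander: hand lens lying flat, 62 x 148 x 9 mm, loose; origin at its underside
Things that resemble listed ones, but are neither listed nor needed, are in the scene too. What is shaped like the cradle but blue is not meant.

How it is judged (in metres and radians):
On the way, in this order (a step that is already met when the one before it is completed fails the run):
1. the lid is pressed fully home (within 1.2 mm of its stop) while the rod is still out of the tube (value of joint lid above 0.0078 m and distance between gauge_tip and guide_mouth above 0.03 m), for 0.2 s.
2. the rod is in the guide tube with its collar on the mouth (within 5 mm), lid home (value of joint lid above 0.0078 m and distance between gauge and guide_mouth below 0.006 m and z of gauge in the frame of guide_mouth below 0.005 m and z of gauge_tip in the frame of guide_mouth below -0.112 m and angle between the x axis of gauge and the z axis of guide_mouth, either way round below 0.14 rad), for 0.2 s.
3. the rod is drawn out of the tube, in the fingers (z of gauge_tip in the frame of guide_mouth above 0.01 m and contact force between the fingers and gauge above 1 N), for 0.1 s.
At the end, for the whole second after the job is handed in: The fingers hold the gauge rod still, level within about 10 degrees, its tip 60 to 200 mm above the table and within 40 mm of the middle of the white tile as seen from above, touching neither box, cradle nor tile; the lid is still home within 1.2 mm (value of joint lid above 0.0078 m and contact force between the fingers and gauge above 1 N and angle between gauge's own x axis and vertical between 1.4008 and 1.7408 rad and horizontal distance between gauge_tip and tile below 0.04 m and height (world z) of gauge_tip between 0.06 and 0.2 m and linear speed of gauge below 0.02 m/s and angular speed of gauge below 0.2 rad/s and contact force between gauge and chip_box below 0.1 N and contact force between gauge and cradle below 0.1 N and contact force between gauge and tile below 0.1 N); the arm keeps its last pose, push and grip.
It fails at once if a bystander (limonite lump, amethyst, torch, tape roll, slim carton or hand lens) is pushed more than 30 mm (distance of any of rock, crystal, torch, tape, slim_box, lens from where it was at the start of the episode above 0.03 m).
It also fails if it takes over 64 s, if anything falls off the work surface, if the arm or the gripper's body presses on something with over 40 N, if the wrist force passes 120 N, or if a joint passes its speed limit or range.

## Working session

There is one attempt and no reset: what is moved stays moved. The work goes in short steps, Python scripts to look and compute and a tool call to move; the robot and the scene stay as the last step left them, time stands still between calls to the robot, and variables do not carry over. Pictures are saved under pics/ and viewed, and the job is handed in when it is done.

Besides the shell and the picture viewer there is one more tool, called after "Request:" as a command line: name --argument value ..., lists and objects as JSON in quotes. apply_moves: Moves the arm, as the interface text tells. Its arguments: {"type":"object","properties":{"commands":{"type":"array","items":{"type":"object","properties":{"grip":{"type":"number"},"linear":{"type":"array","items":{"type":"number"}},"yaw":{"type":"number"}}}},"newtons":{"type":"number"}},"required":["commands"]}

```bash
ls; mkdir -p pics; python3 - <<'E'
from bench import robot
import cv2
print(robot.observe(), robot.grip_depth)
for n in ["scene","top","wrist"]:
    s=robot.snapshot(n); cv2.imwrite(f"pics/{n}0.png",s["frame"][:,:,::-1]); print(n,s["fx"],s["fy"],s["cx"],s["cy"],s["cam_to_world"].round(4).tolist() if hasattr(s["cam_to_world"],'round') else s["cam_to_world"])
E
```

```text
pics
{'time': 0.0, 'qpos': array([ 6.21087755e+01,  3.05653845e+00,  9.24918014e+01,  1.46143825e-03,
        8.45671760e+01, -6.81839457e+00]), 'qvel': array([ 0.00889632,  0.12885915, -0.03978379,  0.02454452,  0.01766997,
       -0.05601947]), 'joint_torque': array([ 2.38701623e-04, -3.93666637e+01, -3.70184469e+01,  5.51233597e-05,
        6.80884783e-03, -2.90797334e-05]), 'tool_pos': array([0.22439742, 0.58260355, 0.19837389]), 'ee_rot': array([ -97.53983332,   89.88447501, -118.6128031 ]), 'ft_force': array([0.79769564, 0.26965166, 0.39363895]), 'moment': array([ 0.04573188, -0.00761671, -0.04165941]), 'width': 0.08546100411313838} 0.0187
scene 504.86790933148626 504.86790933148626 329.36037284517545 231.29761992690916 [[0.555, -0.3537, 0.7529, -0.3473], [-0.8316, -0.214, 0.5125, -0.6805], [-0.0201, -0.9105, -0.4129, 0.5822], [0.0, 0.0, 0.0, 1.0]]
top 597.6698553908896 597.6698553908896 329.9771744197493 245.01433096589386 [[-0.0172, -0.998, 0.0602, 0.4597], [-0.9998, 0.0175, 0.0037, -0.0887], [-0.0048, -0.0601, -0.9982, 1.4582], [0.0, 0.0, 0.0, 1.0]]
wrist 371.5526929868085 371.5526929868085 318.20776755177326 240.5444443977774 [[0.36, 0.8902, 0.2793, 0.1531], [0.933, -0.343, -0.1094, 0.6103], [-0.0016, 0.3, -0.954, 0.3721], [0.0, 0.0, 0.0, 1.0]]
```

View pics/scene0.png

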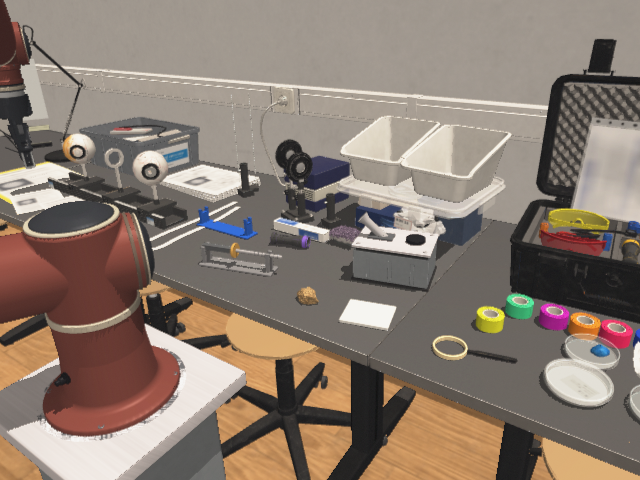

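View pics/top0.png

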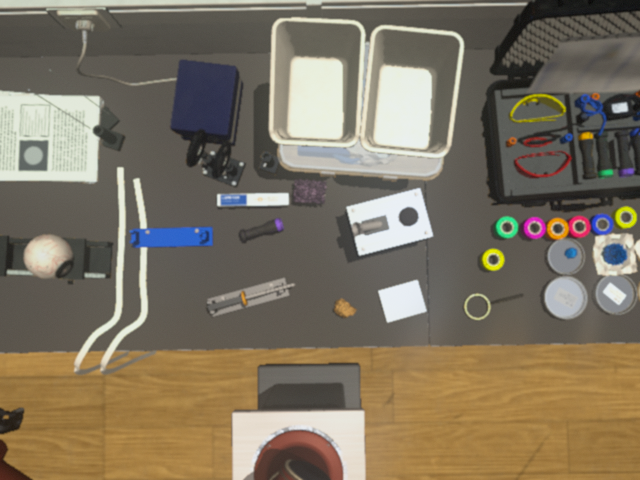

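View pics/wrist0.png

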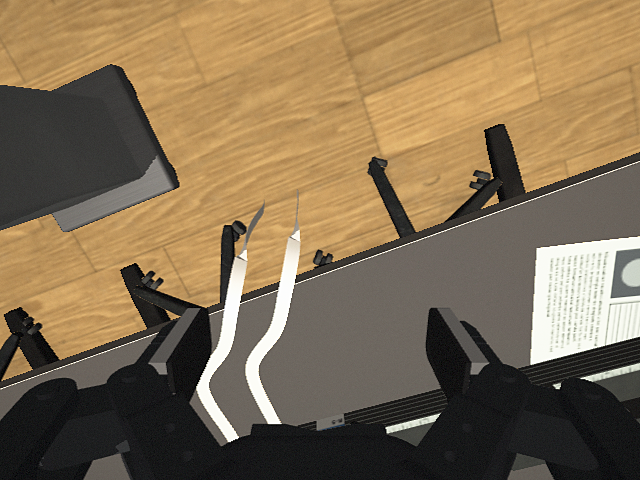

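```bash
cat > h.py <<'E'
import numpy as np, cv2
from bench import robot
def px(s,p):
    T=np.array(s["cam_to_world"]);c=T[:3,:3].T@(np.array(p)-T[:3,3]);return np.array([s["fx"]*c[0]/c[2]+s["cx"],s["fy"]*c[1]/c[2]+s["cy"]])
def ray(s,uv):
    T=np.array(s["cam_to_world"]);d=T[:3,:3]@np.array([(uv[0]-s["cx"])/s["fx"],(uv[1]-s["cy"])/s["fy"],1]);return T[:3,3],d
def onz(s,uv,z):
    o,d=ray(s,uv);return o+d*(z-o[2])/d[2]
def tri(a,uva,b,uvb):
    A=np.zeros((3,3));r=np.zeros(3);L=[]
    for s,uv in((a,uva),(b,uvb)):
        o,d=ray(s,uv);d=d/np.linalg.norm(d);P=np.eye(3)-np.outer(d,d);A+=P;r+=P@o;L.append((o,P))
    x=np.linalg.solve(A,r);return x,[np.linalg.norm(P@(x-o)) for o,P in L]
def save(n,img,x0=0,y0=0,w=640,h=480,k=1):
    cv2.imwrite(f"pics/{n}.png",cv2.resize(img[y0:y0+h,x0:x0+w,::-1],None,fx=k,fy=k,interpolation=cv2.INTER_CUBIC))
E
python3 - <<'E'
from h import *
import pickle
t=robot.snapshot("top");s=robot.snapshot("scene")
pickle.dump((t,s),open("s0.pkl","wb"))
save("t_a",t["frame"],190,180,260,150,3)
save("s_a",s["frame"],190,190,260,150,3)
E
```

```text
(no output)
```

View pics/t_a.png

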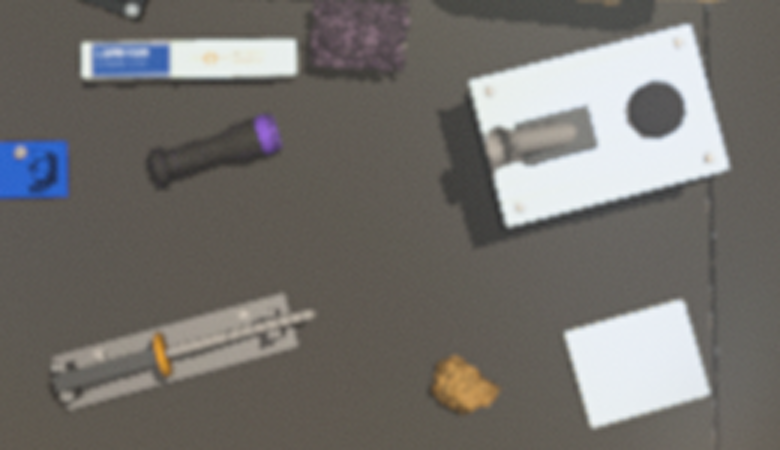

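View pics/s_a.png

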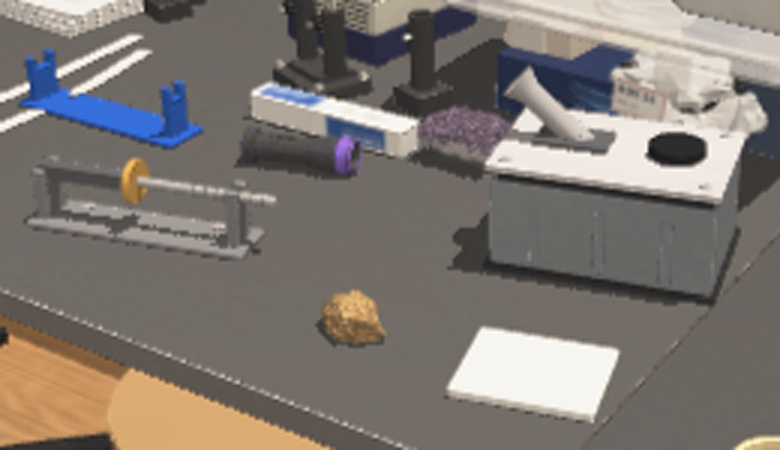

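```bash
python3 - <<'E'
from h import *
import pickle
t,s=pickle.load(open("s0.pkl","rb"))
f=t["frame"].astype(int)
def comp(m,seed):
    n,l=cv2.connectedComponents(m.astype(np.uint8),connectivity=4);return (l==l[seed[1],seed[0]]).astype(np.uint8)
def rect(m,z,name):
    c=max(cv2.findContours(m,cv2.RETR_EXTERNAL,cv2.CHAIN_APPROX_NONE)[0],key=cv2.contourArea)
    r=cv2.minAreaRect(c);b=cv2.boxPoints(r);P=np.array([onz(t,p,z) for p in b]);C=P.mean(0)
    e=[P[1]-P[0],P[2]-P[1]]
    print(name,r,C.round(4),[ (np.linalg.norm(x).round(4),np.degrees(np.arctan2(x[1],x[0])).round(2)) for x in e]);return C
bright=f.min(2)>170
rect(comp(bright,(400,300)),.008,"tile")
rect(comp(bright,(360,245)),.090,"lid")
# pad
m=(f.max(2)<90); m[:200]=0;mm=comp(m,(408,216)).astype(bool)
ys,xs=np.nonzero(mm);print("pad",xs.mean(),ys.mean(),len(xs),onz(t,(xs.mean(),ys.mean()),.1).round(4))
# orange collar
hsv=cv2.cvtColor(t["frame"],cv2.COLOR_RGB2HSV)
o=(hsv[:,:,1]>130)&(hsv[:,:,2]>130);o[:, :230]=0;o[:,260:]=0;o[:280]=0;o[320:]=0
ys,xs=np.nonzero(o);print("collar t",xs.mean(),ys.mean(),len(xs),xs.min(),xs.max(),ys.min(),ys.max(),onz(t,(xs.mean(),ys.mean()),.055).round(4))
hs=cv2.cvtColor(s["frame"],cv2.COLOR_RGB2HSV)
o=(hs[:,:,1]>130)&(hs[:,:,2]>100);o[:, :225]=0;o[:,250:]=0;o[:235]=0;o[265:]=0
ys,xs=np.nonzero(o);print("collar s",xs.mean(),ys.mean(),len(xs),xs.min(),xs.max(),ys.min(),ys.max())
E
```

```text
tile ((401.9717102050781, 300.6509094238281), (33.37861633300781, 41.345523834228516), 74.05460357666016) [ 0.4095 -0.2549  0.008 ] [(np.float64(0.1002), np.float64(-75.09)), (np.float64(0.0802), np.float64(-165.49))]
lid ((389.2923889160156, 221.1278839111328), (50.65849685668945, 76.8661117553711), 75.46554565429688) [ 0.595  -0.2209  0.09  ] [(np.float64(0.1773), np.float64(-76.41)), (np.float64(0.1168), np.float64(-167.06))]
pad 407.8904761904762 216.43809523809523 210 [ 0.6038 -0.2625  0.1   ]
collar t 243.4 298.15555555555557 45 241 246 292 304 [0.4233 0.1213 0.055 ]
collar s 237.08461538461538 244.9 130 230 249 235 257
```

```bash
python3 - <<'E'
from h import *
import pickle
t,s=pickle.load(open("s0.pkl","rb"))
save("t_c",t["frame"],200,270,100,55,8)
save("s_c",s["frame"],195,235,95,50,8)
save("t_m",t["frame"],340,185,95,75,8)
E
```

```text
(no output)
```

View pics/t_c.png

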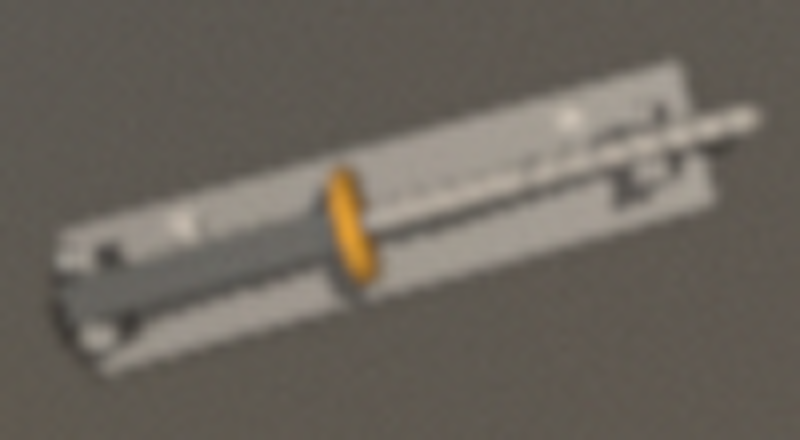

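View pics/s_c.png

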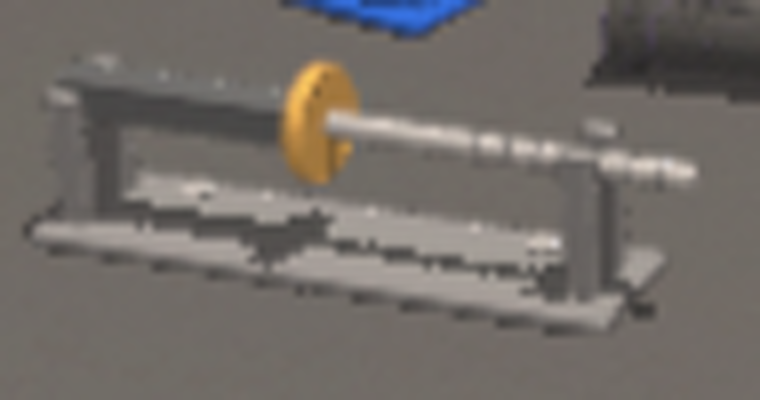

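View pics/t_m.png

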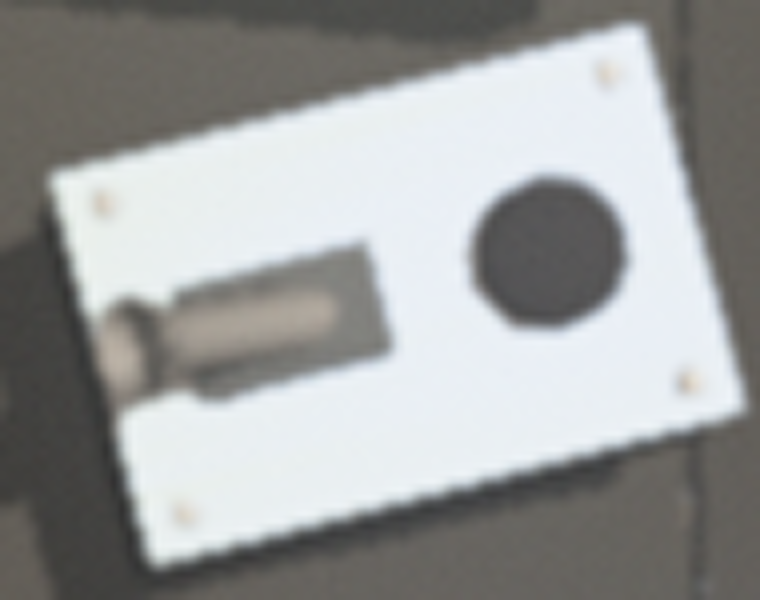

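```bash
python3 - <<'E'
from h import *
import pickle
from scipy.spatial.transform import Rotation as Ro
t,s=pickle.load(open("s0.pkl","rb"))
tip=onz(t,(294.4,284.4),.045);end=onz(t,(208.0,305.8),.045)
d=tip-end;print("tip",tip,"end",end,np.linalg.norm(d),np.degrees(np.arctan2(d[1],d[0])))
print("tip tri",tri(t,(294.4,284.4),s,(195+690/8,235+172/8)))
print("collar tri",tri(t,(243.5,298.2),s,(195+318/8,235+122/8)))
for uv in [(355.5,229),(356.5,229)]:
  print("mouth",onz(t,uv,.135),px(s,onz(t,uv,.135)))
# scene mouth in s_a: ~ (521,85)/3
print("mouth tri",tri(t,(355.5,229),s,(190+520/3,190+84/3)))
print("lid c->px",[px(s,(.595-.055*0,-.2209,.09))])
print("pad in scene",px(s,(.6038,-.2625,.1)),"seen",190+677/3,190+147/3)
st=robot.observe();R=Ro.from_euler("xyz",st["ee_rot"],degrees=True).as_matrix();print(R.round(4))
for y in (13,13.5,14): 
  a=np.radians(y);u=np.array([-np.sin(a),np.cos(a)]);print(y,"box y from pad:", np.array([.6038,-.2625])+u*130)
save("s_m",s["frame"],345,200,100,60,8)
E
```

```text
tip [0.45328298 0.00211565 0.045     ] end [0.40646467 0.20644551 0.045     ] 0.20962501760698768 -77.09452985596111
tip tri (array([0.45349113, 0.00177522, 0.0463839 ]), [np.float64(0.0003220212163440591), np.float64(0.00032202121634398117)])
collar tri (array([0.42361083, 0.12188368, 0.04410532]), [np.float64(0.0011158115198776483), np.float64(0.0011158115198774874)])
mouth [ 0.57412769 -0.14107057  0.135     ] [360.74112398 216.354392  ]
mouth [ 0.57408853 -0.14329082  0.135     ] [361.57134579 216.5532922 ]
mouth tri (array([ 0.57601053, -0.14362625,  0.13054737]), [np.float64(0.0028028442610883546), np.float64(0.00280284426108842)])
lid c->px [array([395.60212691, 238.551044  ])]
pad in scene [414.26364979 237.19055975] seen 415.66666666666663 239.0
[[-5.000e-04  3.596e-01  9.331e-01]
 [-9.000e-04  9.331e-01 -3.596e-01]
 [-1.000e+00 -1.000e-03 -1.000e-04]]
13 box y from pad: [-28.63983706 126.40560842]
13.5 box y from pad: [-29.7440973  126.14558965]
14 box y from pad: [-30.84604643 125.87594442]
```

View pics/s_m.png

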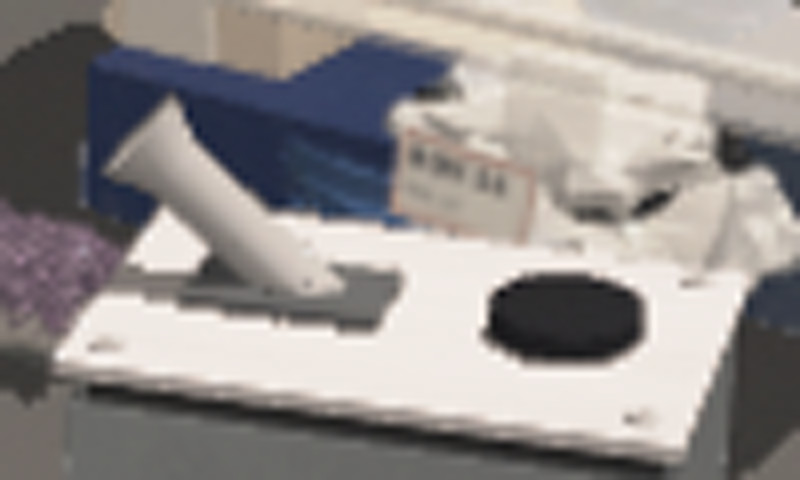

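Request:
apply_moves --commands '[{"yaw": 0.104, "linear": [-0.2, 0, 0], "grip": -1}, {"yaw": 0.104, "linear": [-0.2, 0, 0], "grip": -1}, {"yaw": 0.104, "linear": [-0.2, 0, 0], "grip": -1}, {"yaw": 0.104, "linear": [-0.2, 0, 0], "grip": -1}, {"yaw": 0.104, "linear": [-0.2, 0, 0], "grip": -1}, {"yaw": 0.104, "linear": [0, 0, 0], "grip": -1}, {"linear": [0, 0.2, 1], "grip": -1}, {"linear": [0, 0.2, 1], "grip": -1}, {"linear": [0, 0.2, 1], "grip": -1}, {"linear": [0, 0.2, 1], "grip": -1}, {"linear": [0, 0.2, 1], "grip": -1}, {"linear": [0, 0.2, 1], "grip": -1}, {"linear": [0, 0.2, 1], "grip": -1}, {"linear": [0, 0.2, 1], "grip": -1}, {"linear": [0, 0.2, 1], "grip": -1}, {"linear": [0, 0.2, 1], "grip": -1}, {"linear": [0, 0.2, 1], "grip": -1}, {"linear": [0, 0.2, 1], "grip": -1}, {"linear": [0, 0.2, 1], "grip": -1}, {"linear": [0, 0.2, 1], "grip": -1}]'

```text
invalid input
```

```bash
cat >> h.py <<'E'
from scipy.spatial.transform import Rotation as Ro
def goto(p):
    st=robot.observe();R=Ro.from_euler("xyz",st["ee_rot"],degrees=True).as_matrix()
    d=np.array(p)-st["tool_pos"];print("t",st["time"],"pos",st["tool_pos"].round(4),"jaw",np.degrees(np.arctan2(R[1,1],R[0,1])).round(2),"F",st["ft_force"].round(2),"w",round(st["width"],4),"q",st["qpos"].round(1));print("units xyz",(R.T@d/.03).round(3))
E
python3 -c "
from h import *
goto((.6045,-.2625,.12))"
```

```text
t 0.25 pos [0.2246 0.5829 0.199 ] jaw 68.93 F [ 0.18 -0.29  0.9 ] w 0.0855 q [62.1  3.  92.4  0.  84.6 -6.8]
units xyz [  2.652 -21.739  21.95 ]
```

Request:
apply_moves --commands '[{"yaw": 0.104, "linear": [-0.2, 0, 0], "grip": -1}, {"yaw": 0.104, "linear": [-0.2, 0, 0], "grip": -1}, {"yaw": 0.104, "linear": [-0.2, 0, 0], "grip": -1}, {"yaw": 0.104, "linear": [-0.2, 0, 0], "grip": -1}, {"yaw": 0.104, "linear": [-0.2, 0, 0], "grip": -1}, {"yaw": 0.104, "linear": [0, 0, 0], "grip": -1}, {"yaw": 0, "linear": [0, 0.2, 1], "grip": -1}, {"yaw": 0, "linear": [0, 0.2, 1], "grip": -1}, {"yaw": 0, "linear": [0, 0.2, 1], "grip": -1}, {"yaw": 0, "linear": [0, 0.2, 1], "grip": -1}, {"yaw": 0, "linear": [0, 0.2, 1], "grip": -1}, {"yaw": 0, "linear": [0, 0.2, 1], "grip": -1}, {"yaw": 0, "linear": [0, 0.2, 1], "grip": -1}, {"yaw": 0, "linear": [0, 0.2, 1], "grip": -1}, {"yaw": 0, "linear": [0, 0.2, 1], "grip": -1}, {"yaw": 0, "linear": [0, 0.2, 1], "grip": -1}, {"yaw": 0, "linear": [0, 0.2, 1], "grip": -1}, {"yaw": 0, "linear": [0, 0.2, 1], "grip": -1}, {"yaw": 0, "linear": [0, 0.2, 1], "grip": -1}]'

```text
time: 2.62
tool_pos: [0.3872, 0.2191, 0.2296]
ee_rot: [91.7, 90.0, 14.5]
ft_force: [0.0, -0.1, 0.3]
width: -0.0001
```

```bash
python3 -c "
from h import *
goto((.6045,-.2625,.12))"
```

```text
t 2.625 pos [0.3872 0.2191 0.2296] jaw 12.77 F [ 0.04 -0.06  0.26] w -0.0001 q [ 19.9 -23.9 113.1  -0.   90.8   7.1]
units xyz [ 3.654  3.514 17.258]
```

Request:
apply_moves --commands '[{"yaw": 0, "linear": [0, 0.205, 1], "grip": -1}, {"yaw": 0, "linear": [0, 0.205, 1], "grip": -1}, {"yaw": 0, "linear": [0, 0.205, 1], "grip": -1}, {"yaw": 0, "linear": [0, 0.205, 1], "grip": -1}, {"yaw": 0, "linear": [0, 0.205, 1], "grip": -1}, {"yaw": 0, "linear": [0, 0.205, 1], "grip": -1}, {"yaw": 0, "linear": [0, 0.205, 1], "grip": -1}, {"yaw": 0, "linear": [0, 0.205, 1], "grip": -1}, {"yaw": 0, "linear": [0, 0.205, 1], "grip": -1}, {"yaw": 0, "linear": [0, 0.205, 1], "grip": -1}, {"yaw": 0, "linear": [0, 0.205, 1], "grip": -1}, {"yaw": 0, "linear": [0, 0.205, 1], "grip": -1}, {"yaw": 0, "linear": [0, 0.205, 1], "grip": -1}, {"yaw": 0, "linear": [0, 0.205, 1], "grip": -1}, {"yaw": 0, "linear": [0, 0.205, 1], "grip": -1}, {"yaw": 0, "linear": [0, 0.205, 1], "grip": -1}, {"yaw": 0, "linear": [0, 0.205, 1], "grip": -1}, {"yaw": 0, "linear": [0.7, 0.03, 0.26], "grip": -1}, {"yaw": 0, "linear": [0.8, 0, 0], "grip": -1}, {"yaw": 0, "linear": [0.8, 0, 0], "grip": -1}]'

```text
time: 5.12
tool_pos: [0.6033, -0.2606, 0.1579]
ee_rot: [-140.2, 89.9, 142.5]
ft_force: [0.3, -0.2, 0.5]
width: -0.0002
```

```bash
python3 -c "
from h import *
goto((.6045,-.2625,.091))
s=robot.snapshot('wrist');save('w1',s['frame'])
s=robot.snapshot('top');save('t1',s['frame'],330,150,120,100,6)"
```

```text
t 5.125 pos [ 0.6033 -0.2606  0.1579] jaw 12.78 F [ 0.28 -0.21  0.5 ] w -0.0002 q [-29.9   9.   90.1   0.   81.1 -42.6]
units xyz [2.231 0.029 0.076]
```

View pics/w1.png

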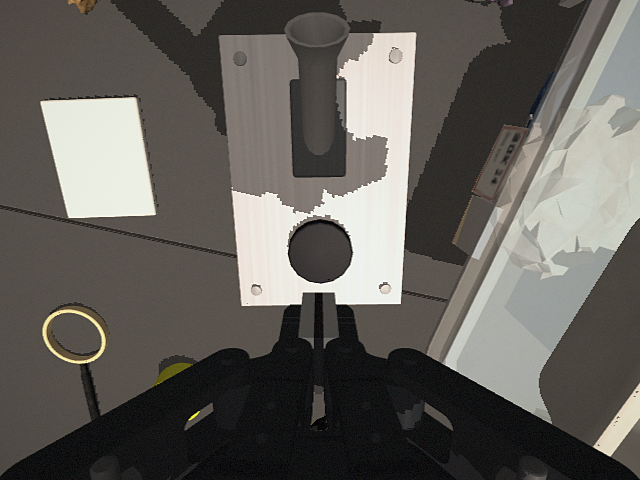

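View pics/t1.png

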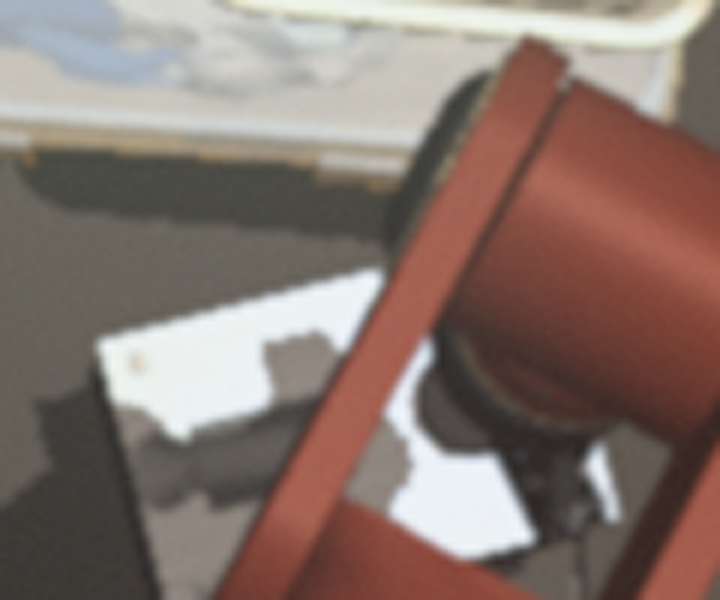

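```bash
python3 -c "
from h import *
s=robot.snapshot('wrist');
print('pad',onz(s,(320,251),.1),'mouth',onz(s,(318,30),.135), 'tip-of-finger px',px(s,robot.observe()['tool_pos']))
c=[onz(s,p,.09) for p in((219.5,35),(416,33),(401,304),(242,306))]
print(np.array(c).round(4),np.mean(c,0), [np.degrees(np.arctan2(*(c[i]-c[j])[[1,0]])) for i,j in((0,3),(1,2))])
for h in (.008,):
  print('tile',np.mean([onz(s,p,h) for p in((41,101),(136,97),(156,215),(68,217))],0))
"
```

```text
pad [ 0.60269114 -0.26120784  0.1       ] mouth [ 0.57510323 -0.14406862  0.135     ] tip-of-finger px [319.77118382 285.30194799]
[[ 0.5178 -0.1494  0.09  ]
 [ 0.6277 -0.1236  0.09  ]
 [ 0.6682 -0.2904  0.09  ]
 [ 0.5584 -0.3173  0.09  ]] [ 0.59305006 -0.22016524  0.09      ] [np.float64(103.61232089049537), np.float64(103.64774742800468)]
tile [ 0.40939822 -0.2537643   0.008     ]
```

Request:
apply_moves --commands '[{"yaw": 0, "linear": [0.8, 0, 0], "grip": -1}, {"yaw": 0, "linear": [0.8, 0, 0], "grip": -1}, {"yaw": 0, "linear": [0.2, 0, 0], "grip": -1}, {"yaw": 0, "linear": [0.06, 0, 0], "grip": -1}, {"yaw": 0, "linear": [0.06, 0, 0], "grip": -1}, {"yaw": 0, "linear": [0.06, 0, 0], "grip": -1}, {"yaw": 0, "linear": [0.06, 0, 0], "grip": -1}, {"yaw": 0, "linear": [0.06, 0, 0], "grip": -1}, {"yaw": 0, "linear": [0.06, 0, 0], "grip": -1}]'

```text
time: 6.4
tool_pos: [0.6042, -0.2616, 0.0957]
ee_rot: [-134.0, 90.0, 148.8]
ft_force: [0.5, -0.9, 0.1]
width: -0.0002
```

```bash
python3 -c "
from h import *
goto((.6045,-.2625,.091))"
```

```text
t 6.4 pos [ 0.6042 -0.2616  0.0957] jaw 12.77 F [ 0.5  -0.88  0.13] w -0.0002 q [-29.9  12.   92.7   0.   75.2 -42.6]
units xyz [0.156 0.003 0.03 ]
```

Request:
apply_moves --commands '[{"yaw": 0, "linear": [0.05, 0, 0], "grip": -1}, {"yaw": 0, "linear": [0.05, 0, 0], "grip": -1}, {"yaw": 0, "linear": [0.05, 0, 0], "grip": -1}]'

```text
time: 6.78
tool_pos: [0.6043, -0.2617, 0.0912]
ee_rot: [17.2, 90.0, -60.1]
ft_force: [0.1, 0.3, 0.4]
width: -0.0
```

```bash
python3 -c "
from h import *
goto((.6045,-.2625,.091))
s=robot.snapshot('wrist');save('w2',s['frame'],200,150,240,180,3)"
```

```text
t 6.775 pos [ 0.6043 -0.2617  0.0912] jaw 12.77 F [0.05 0.34 0.44] w -0.0 q [-29.9  12.3  92.9  -0.   74.8 -42.6]
units xyz [0.008 0.002 0.029]
```

View pics/w2.png

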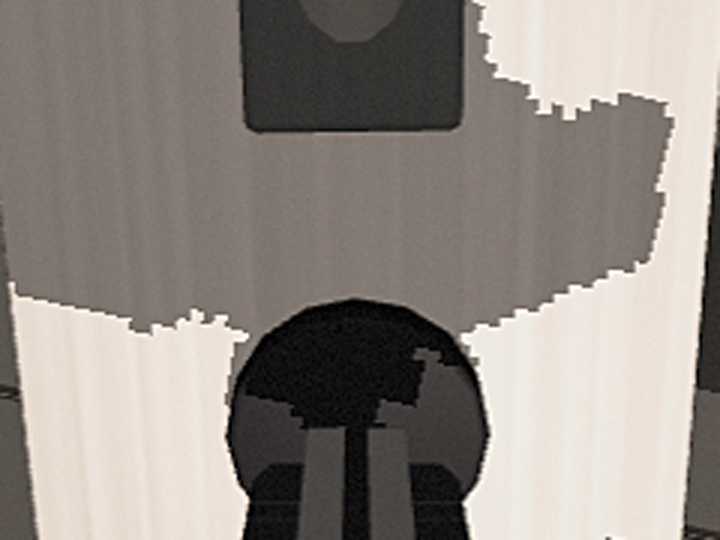

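Request:
apply_moves --commands '[{"yaw": 0, "linear": [0.04, 0, 0], "grip": -1}, {"yaw": 0, "linear": [0.04, 0, 0], "grip": -1}, {"yaw": 0, "linear": [0.04, 0, 0], "grip": -1}]'

```text
time: 7.2
tool_pos: [0.6042, -0.2616, 0.0876]
ee_rot: [16.9, 90.0, -60.3]
ft_force: [-0.2, -0.6, -0.8]
width: -0.0001
```

```bash
python3 -c "
from h import *
goto((.6045,-.2625,.091))
s=robot.snapshot('wrist');save('w3',s['frame'],200,150,240,180,3)
for z in(.1,.091):print(px(s,(.6035,-.2620,z)))
print(px(s,robot.observe()['tool_pos']))
s=robot.snapshot('scene');save('s3',s['frame'],345,160,140,105,5)"
```

```text
t 7.2 pos [ 0.6042 -0.2616  0.0876] jaw 12.77 F [-0.22 -0.57 -0.78] w -0.0001 q [-29.9  12.5  93.   -0.   74.5 -42.6]
units xyz [-0.112  0.002  0.03 ]
[316.20701387 292.67302802]
[316.30466986 284.84598566]
[317.72749919 281.45553163]
```

View pics/s3.png

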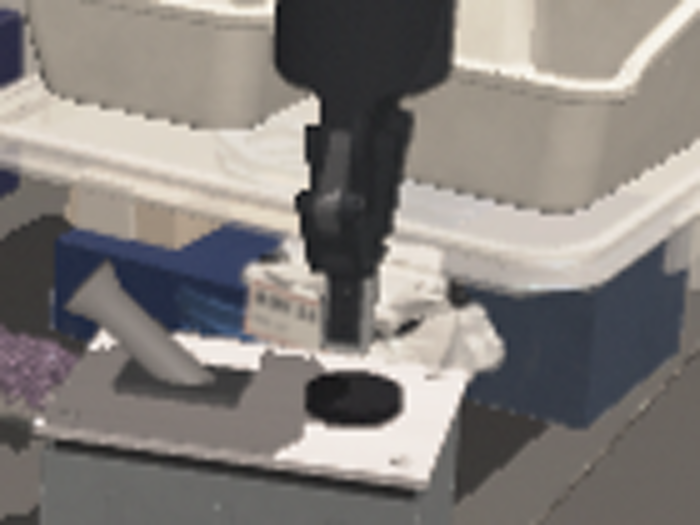

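View pics/w3.png

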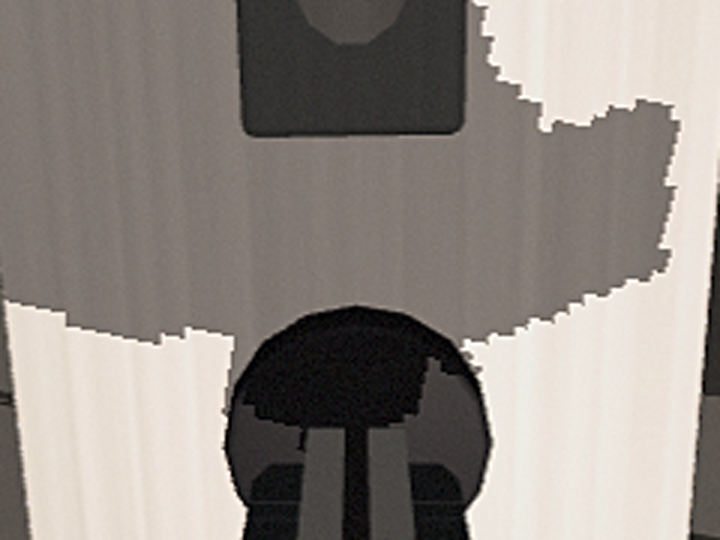

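```bash
python3 -c "
from h import *
w=robot.snapshot('wrist');s=robot.snapshot('scene');p=robot.observe()['tool_pos']
for h in (0,.005,.01,.015,.02):print(h,px(w,p+[0,0,h]),(px(s,p+[0,0,h])-[345,160])*5)
for z in (.1,.091):print(px(w,(.6035,-.2620,z)),(px(s,(.6035,-.262,z))-[345,160])*5)
"
```

```text
0 [318.10716982 282.11925522] [343.62919797 409.95807723]
0.005 [318.09897142 286.23401015] [344.17378852 399.91378621]
0.01 [318.09033578 290.56821517] [344.72036707 389.83282895]
0.015 [318.08122696 295.13990698] [345.26894453 379.71500432]
0.02 [318.07160497 299.96915455] [345.81953189 369.56010969]
[316.42020194 293.00074843] [345.00538569 385.94996555]
[316.51298139 285.15711561] [344.02058134 404.10894324]
```

```bash
python3 -c "
from h import *
w=robot.snapshot('wrist')
for z in(.1,.091,.08,.07):print(z,px(w,(.6035-.022*.972,-.262-.022*.233,z))-px(w,(.6035+.022*.972,-.262+.022*.233,z)))
print(np.array(w['cam_to_world'])[:3,3])
"
```

```text
0.1 [-92.36749647   1.07486313]
0.091 [-88.0922772    1.03291138]
0.08 [-83.37568014   0.98575029]
0.07 [-79.5058039    0.94636748]
[ 0.5875339  -0.18689672  0.26128261]
```

Request:
apply_moves --commands '[{"yaw": 0, "linear": [0.05, 0, 0], "grip": -1}, {"yaw": 0, "linear": [0.05, 0, 0], "grip": -1}, {"yaw": 0, "linear": [0.05, 0, 0], "grip": -1}]'

```text
time: 7.82
tool_pos: [0.6042, -0.2616, 0.083]
ee_rot: [-128.7, 90.0, 154.1]
ft_force: [0.3, 0.5, -0.4]
width: 0.0002
```

Request:
apply_moves --commands '[{"yaw": 0, "linear": [0.05, 0, 0], "grip": -1}, {"yaw": 0, "linear": [0.05, 0, 0], "grip": -1}, {"yaw": 0, "linear": [0.05, 0, 0], "grip": -1}]'

```text
time: 8.2
tool_pos: [0.6042, -0.2616, 0.0785]
ee_rot: [-132.7, 90.0, 150.1]
ft_force: [-0.1, 0.0, 0.0]
width: 0.0001
```

```bash
python3 -c "
from h import *
goto((.6045,-.2625,.091))
s=robot.snapshot('wrist');save('w4',s['frame'],160,120,320,240,2.4)
s=robot.snapshot('scene');save('s4',s['frame'],345,160,140,105,5)"
```

```text
t 8.2 pos [ 0.6042 -0.2616  0.0785] jaw 12.77 F [-0.13  0.04  0.05] w 0.0001 q [-29.9  13.   93.4   0.   73.6 -42.7]
units xyz [-0.415  0.003  0.031]
```

View pics/s4.png

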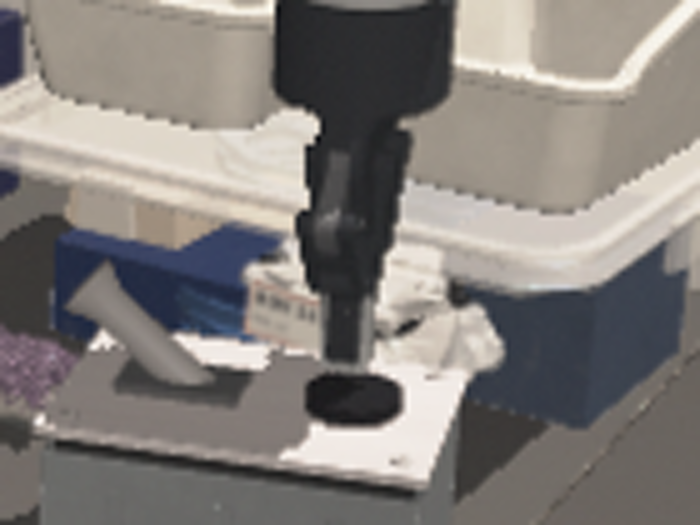

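View pics/w4.png

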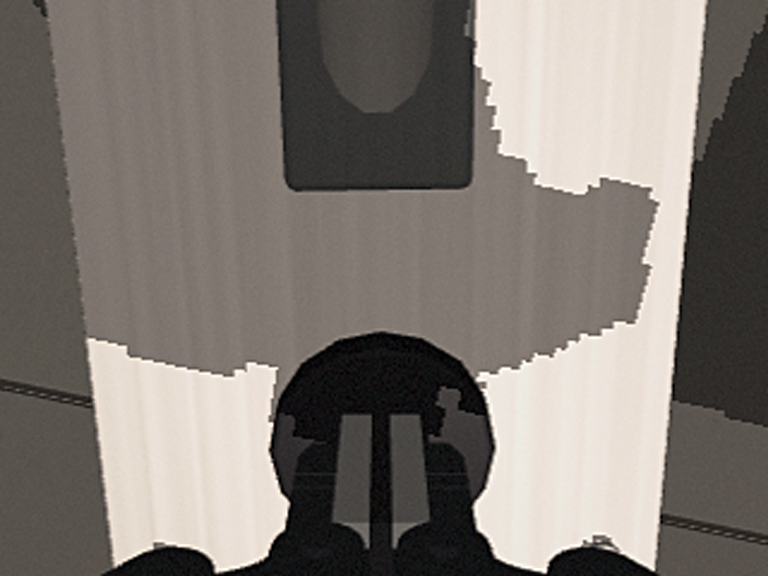

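Request:
apply_moves --commands '[{"yaw": 0, "linear": [0.06, 0, 0], "grip": -1}, {"yaw": 0, "linear": [0.06, 0, 0], "grip": -1}, {"yaw": 0, "linear": [0.06, 0, 0], "grip": -1}]'

```text
time: 8.68
tool_pos: [0.6042, -0.2616, 0.0732]
ee_rot: [-131.6, 90.0, 151.1]
ft_force: [-0.6, -0.2, -0.3]
width: -0.0001
```

```bash
python3 -c "
from h import *
goto((.6045,-.2625,.091))
s=robot.snapshot('scene');save('s5',s['frame'],345,160,140,105,5)"
```

```text
t 8.675 pos [ 0.6042 -0.2616  0.0732] jaw 12.76 F [-0.55 -0.21 -0.32] w -0.0001 q [-29.9  13.3  93.5  -0.   73.1 -42.6]
units xyz [-0.595  0.003  0.031]
```

View pics/s5.png

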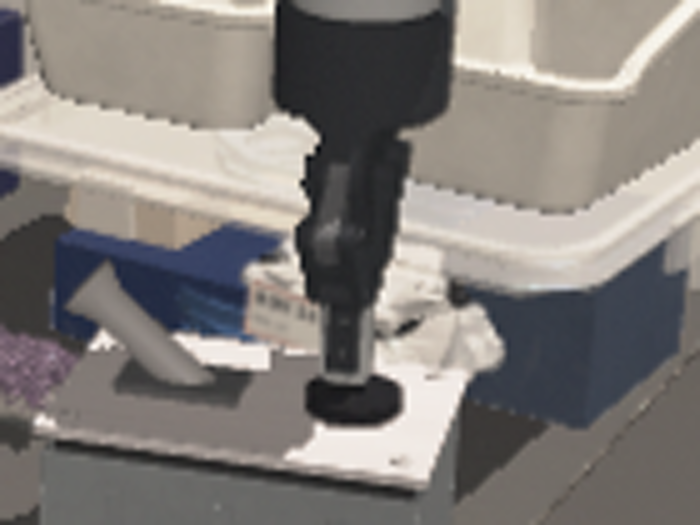

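Request:
apply_moves --commands '[{"yaw": 0, "linear": [0.05, 0, 0], "grip": -1}, {"yaw": 0, "linear": [0.05, 0, 0], "grip": -1}, {"yaw": 0, "linear": [0.05, 0, 0], "grip": -1}]'

```text
time: 9.1
tool_pos: [0.6043, -0.2616, 0.0687]
ee_rot: [54.3, 90.0, -23.0]
ft_force: [-0.3, 0.2, 0.1]
width: -0.0001
```

Request:
apply_moves --commands '[{"yaw": 0, "linear": [0.05, 0, 0], "grip": -1}, {"yaw": 0, "linear": [0.05, 0, 0], "grip": -1}]'

```text
time: 9.35
tool_pos: [0.6043, -0.2617, 0.0669]
ee_rot: [-112.6, 90.0, 170.2]
ft_force: [-2.7, 1.4, 5.6]
width: 0.0002
```

Request:
apply_moves --commands '[{"yaw": 0, "linear": [0.05, 0, 0], "grip": -1}, {"yaw": 0, "linear": [0.05, 0, 0], "grip": -1}, {"yaw": 0, "linear": [0.05, 0, 0], "grip": -1}, {"yaw": 0, "linear": [0.05, 0, 0], "grip": -1}]'

```text
time: 9.85
tool_pos: [0.6043, -0.2616, 0.061]
ee_rot: [-108.9, 90.0, 173.9]
ft_force: [-3.3, 1.6, 5.4]
width: 0.0001
```

```bash
python3 -c "
from h import *
goto((.6045,-.2625,.091))
s=robot.snapshot('scene');save('s6',s['frame'],345,160,140,105,5)"
```

```text
t 9.85 pos [ 0.6043 -0.2616  0.061 ] jaw 12.77 F [-3.32  1.62  5.42] w 0.0001 q [-29.9  14.1  93.9  -0.   72.  -42.6]
units xyz [-1.     0.001  0.03 ]
```

View pics/s6.png

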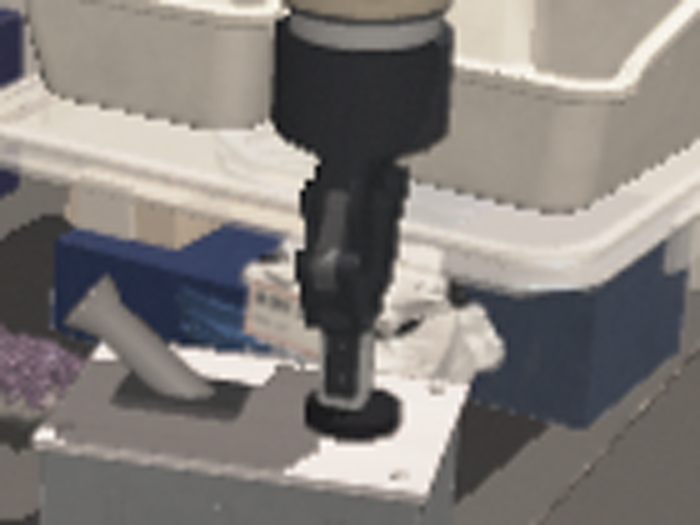

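Request:
apply_moves --commands '[{"yaw": 0, "linear": [0.05, 0, 0], "grip": -1}, {"yaw": 0, "linear": [0.05, 0, 0], "grip": -1}]'

```text
time: 10.15
tool_pos: [0.6043, -0.2617, 0.0593]
ee_rot: [-117.3, 90.0, 165.5]
ft_force: [-7.3, 3.4, 15.1]
width: -0.0003
```

Request:
apply_moves --commands '[{"yaw": 0, "linear": [0.05, 0, 0], "grip": -1}]'

```text
time: 10.28
tool_pos: [0.6044, -0.2617, 0.0592]
ee_rot: [-115.3, 89.9, 167.5]
ft_force: [-9.8, 5.3, 20.7]
width: -0.0001
```

```bash
python3 -c "
from h import *
w=robot.snapshot('wrist');save('w7',w['frame'])
# w1 PnP
a=np.radians(13.5);ux=np.array([np.cos(a),np.sin(a),0]);uy=np.array([-np.sin(a),np.cos(a),0]);C=np.array([.594,-.2205,.09])
O=np.array([C-.058*ux+.088*uy,C+.058*ux+.088*uy,C+.058*ux-.088*uy,C-.058*ux-.088*uy])
I=np.array([(219.5,35),(416,33),(401,304),(242,306)],float)
K=np.array([[w['fx'],0,w['cx']],[0,w['fy'],w['cy']],[0,0,1]])
ok,r,t=cv2.solvePnP(O,I,K,None);R=cv2.Rodrigues(r)[0];cam=(-R.T@t).ravel();print('cam pnp',cam,'fwd',R[2])
T=np.array(w['cam_to_world']);print('claimed now',T.round(4))
print('claimed at w1 approx',T[:3,3]+[0.6033-.6044,-.2606+.2617,.1579-.0592], 'reproj',(cv2.projectPoints(O,r,t,K,None)[0][:,0]-I).round(1).tolist())
goto((0,0,0))
"
```

```text
cam pnp [ 0.58356344 -0.18720384  0.33492606] fwd [ 0.07040401 -0.28039343 -0.95729975]
claimed now [[ 0.9753  0.2109  0.0652  0.5878]
 [ 0.2208 -0.9304 -0.2927 -0.187 ]
 [-0.0011  0.2998 -0.954   0.2329]
 [ 0.      0.      0.      1.    ]]
claimed at w1 approx [ 0.58671746 -0.18588541  0.33155584] reproj [[0.1, 0.4], [0.3, -0.2], [0.1, -0.4], [-0.5, 0.1]]
t 10.325 pos [ 0.6043 -0.2617  0.0592] jaw 12.79 F [-9.04  4.95 17.58] w 0.0002 q [-29.9  14.2  93.9  -0.   71.9 -42.7]
units xyz [  1.995 -17.713 -12.963]
```

View pics/w7.png

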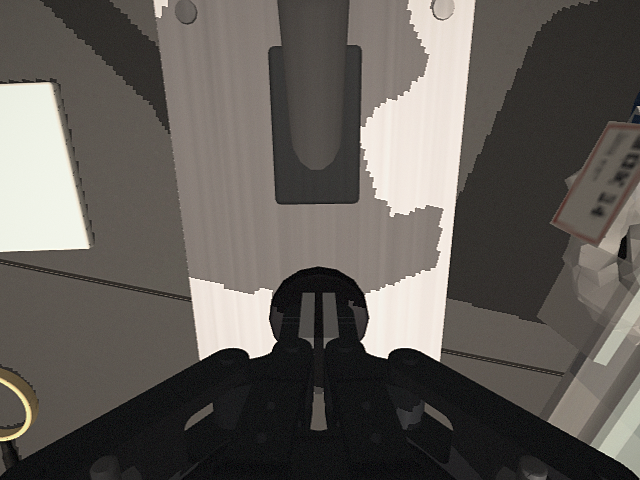

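Request:
apply_moves --commands '[{"yaw": 0, "linear": [-0.6, 0, 0], "grip": -1}, {"yaw": 0, "linear": [-1, 0, 0], "grip": -1}, {"yaw": 0, "linear": [-1, 0, 0], "grip": -1}, {"yaw": 0, "linear": [-1, 0, 0], "grip": -1}, {"yaw": 0, "linear": [0, -0.2, -1], "grip": 0}, {"yaw": 0, "linear": [0, -0.2, -1], "grip": 0}, {"yaw": 0, "linear": [0, -0.2, -1], "grip": 0}, {"yaw": 0, "linear": [0, -0.2, -1], "grip": 0}, {"yaw": 0, "linear": [0, -0.2, -1], "grip": 0}, {"yaw": 0, "linear": [0, -0.2, -1], "grip": 0}, {"yaw": 0, "linear": [0, -0.2, -1], "grip": 0}, {"yaw": 0, "linear": [0, -0.2, -1], "grip": 0}, {"yaw": 0, "linear": [0, -0.2, -1], "grip": 0}, {"yaw": 0, "linear": [0, -0.2, -1], "grip": 0}, {"yaw": 0, "linear": [0, -0.2, -1], "grip": 0}, {"yaw": 0, "linear": [0, -0.2, -1], "grip": 0}, {"yaw": 0, "linear": [0, -0.2, -1], "grip": 0}, {"yaw": 0, "linear": [0, -0.2, -1], "grip": 0}]'

```text
time: 12.58
tool_pos: [0.4293, 0.1303, 0.1638]
ee_rot: [87.2, 89.9, 9.9]
ft_force: [-0.4, -0.4, -0.2]
width: 0.0428
```

```bash
python3 -c "
from h import *
goto((.418,.157,-.008))
s=robot.snapshot('wrist');save('w8',s['frame'])
import pickle;pickle.dump(s,open('w8.pkl','wb'))
s=robot.snapshot('top');save('t8',s['frame'],330,150,120,100,6)
s=robot.snapshot('scene');save('s8',s['frame'],345,160,140,105,5)"
```

```text
t 12.575 pos [0.4293 0.1303 0.1638] jaw 12.76 F [-0.37 -0.44 -0.16] w 0.0428 q [  7.4 -21.2 117.3   0.   83.8  -5.4]
units xyz [ 5.726 -0.178 -0.951]
```

View pics/w8.png

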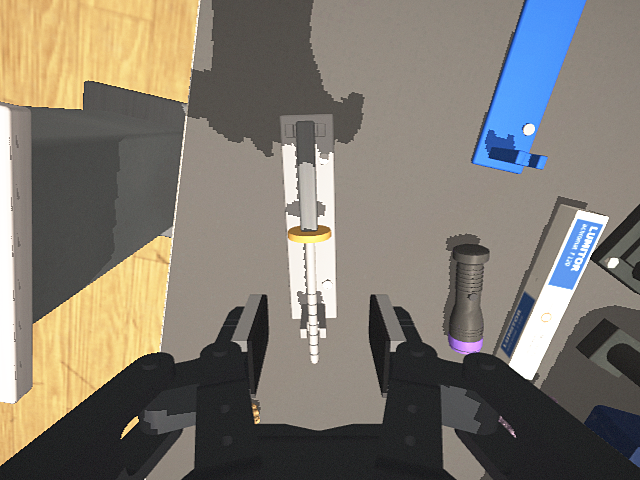

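View pics/s8.png

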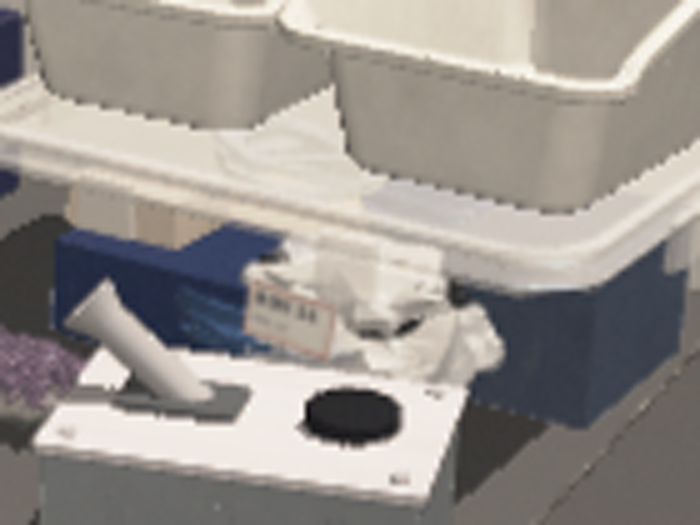

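View pics/t8.png

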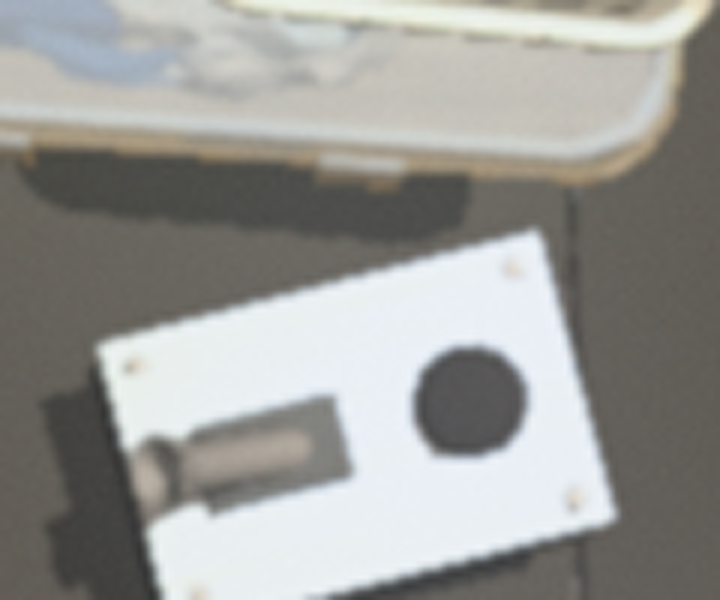

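```bash
python3 -c "
from h import *
import pickle;w=pickle.load(open('w8.pkl','rb'))
tip=onz(w,(315,361),.045);col=onz(w,(311,240),.045);end=onz(w,(305.5,122),.052)
print(tip,col,end,np.linalg.norm(tip-end),np.linalg.norm(tip-col));d=tip-end;print(np.degrees(np.arctan2(d[1],d[0])))
"
```

```text
[0.45564069 0.00147072 0.045     ] [0.42704402 0.11444254 0.045     ] [0.40334022 0.20409767 0.052     ] 0.209384864307133 0.1165349813352477
-75.52714992514325
```

Request:
apply_moves --commands '[{"yaw": -0.008, "linear": [0, -0.18, -0.95], "grip": 0.1}, {"yaw": 0, "linear": [1, 0, 0], "grip": 0.1}, {"yaw": 0, "linear": [1, 0, 0], "grip": 0.1}, {"yaw": 0, "linear": [1, 0, 0], "grip": 0.1}, {"yaw": 0, "linear": [0.8, 0, 0], "grip": 0.1}, {"yaw": 0, "linear": [0.7, 0, 0], "grip": 0.1}, {"yaw": 0, "linear": [0.5, 0, 0], "grip": 0.1}, {"yaw": 0, "linear": [0.3, 0, 0], "grip": 0.1}]'

```text
time: 13.72
tool_pos: [0.4181, 0.1556, 0.0037]
ee_rot: [-71.3, 90.0, -147.9]
ft_force: [1.0, 0.6, -0.4]
width: 0.0471
```

```bash
python3 -c "
from h import *
goto((.4175,.157,-.008))
s=robot.snapshot('wrist');save('w9',s['frame'])
s=robot.snapshot('scene');save('s9',s['frame'],180,190,120,90,6)"
```

```text
t 13.725 pos [0.4181 0.1556 0.0037] jaw 13.45 F [ 0.97  0.55 -0.38] w 0.0471 q [ 10.8  -9.9 124.7  -0.   65.2  -2.6]
units xyz [ 0.391 -0.009 -0.052]
```

View pics/w9.png

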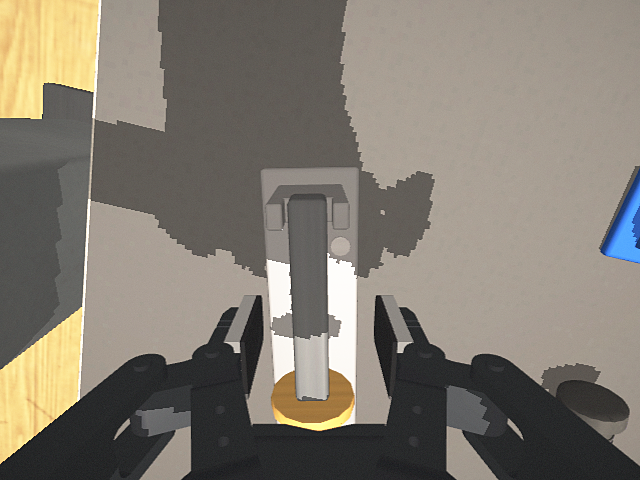

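View pics/s9.png

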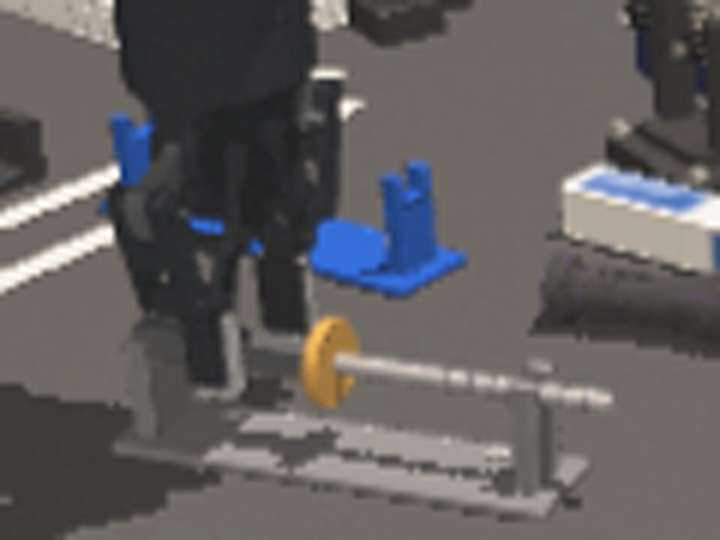

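Request:
apply_moves --commands '[{"yaw": 0, "linear": [0.2, 0, -0.03], "grip": 0.1}, {"yaw": 0, "linear": [0.18, 0, -0.02], "grip": 0.1}, {"yaw": 0, "linear": [0, 0, 0], "grip": -1}, {"yaw": 0, "linear": [0, 0, 0], "grip": -1}, {"yaw": 0, "linear": [0, 0, 0], "grip": -1}, {"yaw": 0, "linear": [0, 0, 0], "grip": -1}, {"yaw": 0, "linear": [0, 0, 0], "grip": -1}]' --newtons 40

```text
time: 14.7
tool_pos: [0.4161, 0.1571, -0.007]
ee_rot: [-85.3, 89.8, -161.7]
ft_force: [-6.6, -2.1, 5.3]
width: 0.0134
```

```bash
python3 -c "
from h import *
goto((.4175,.157,-.008))
s=robot.snapshot('wrist');save('w10',s['frame'])
s=robot.snapshot('scene');save('s10',s['frame'],180,190,120,90,6)"
```

```text
t 14.7 pos [ 0.4161  0.1571 -0.007 ] jaw 13.55 F [-6.64 -2.07  5.31] w 0.0134 q [ 11.1  -8.8 125.   -0.   64.   -2.4]
units xyz [0.033 0.044 0.015]
```

View pics/w10.png

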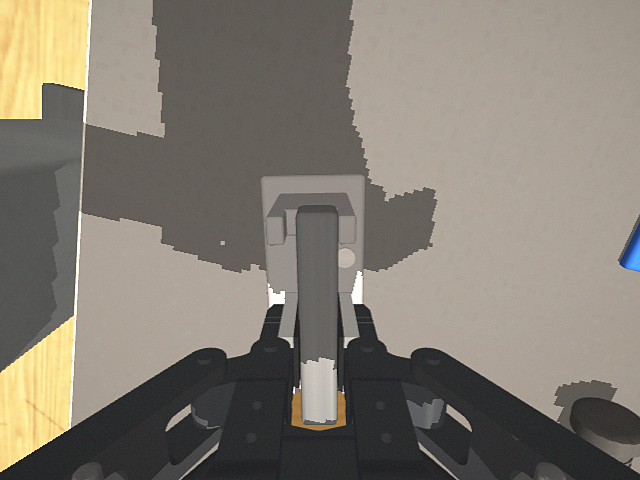

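View pics/s10.png

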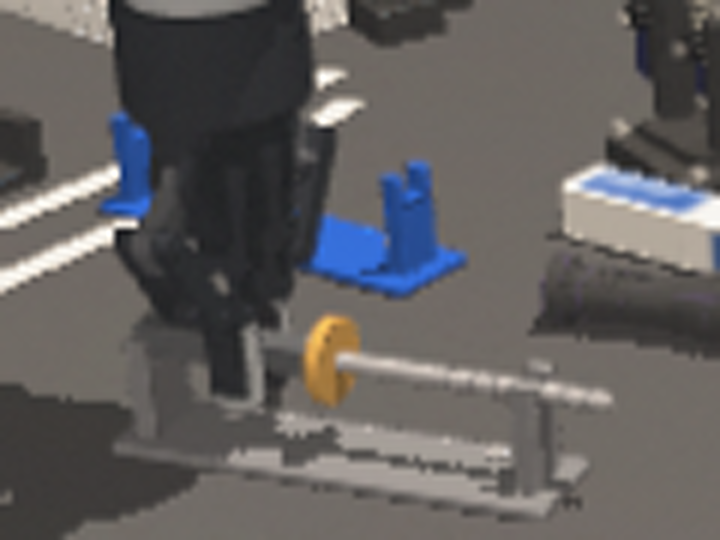

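Request:
apply_moves --commands '[{"yaw": 0, "linear": [-0.3, 0, 0], "grip": -1}, {"yaw": 0, "linear": [-0.7, 0, 0], "grip": -1}, {"yaw": 0, "linear": [-1, 0, 0], "grip": -1}, {"yaw": 0, "linear": [-1, 0, 0], "grip": -1}, {"yaw": 0, "linear": [-1, 0, 0], "grip": -1}, {"yaw": 0, "linear": [-0.5, 0, 0], "grip": -1}, {"yaw": 0, "linear": [0, 0.55, 0.9], "grip": -1}, {"yaw": 0, "linear": [0, 0.55, 0.9], "grip": -1}, {"yaw": 0, "linear": [0, 0.55, 0.9], "grip": -1}, {"yaw": 0, "linear": [0, 0.55, 0.9], "grip": -1}, {"yaw": 0, "linear": [0, 0.55, 0.8], "grip": -1}, {"yaw": 0, "linear": [0, 0, 0], "grip": -1}, {"yaw": 0, "linear": [0, 0, 0], "grip": -1}]'

```text
time: 16.42
tool_pos: [0.5279, 0.0487, 0.1273]
ee_rot: [-118.2, 89.9, 165.2]
ft_force: [0.0, 1.0, -2.0]
width: 0.0134
```

```bash
python3 -c "
from h import *
import pickle
goto((.5307,.0418,.074))
s=robot.snapshot('wrist');save('w11',s['frame'])
t=robot.snapshot('top');save('t11',t['frame'],270,170,140,105,5)
s=robot.snapshot('scene');save('s11',s['frame'],260,150,160,120,5)
pickle.dump((t,s),open('s11.pkl','wb'))"
```

```text
t 16.425 pos [0.5279 0.0487 0.1273] jaw 13.48 F [ 0.05  0.96 -1.98] w 0.0134 q [ -2.8  -6.8 109.    0.   77.8 -16.3]
units xyz [1.775 0.04  0.245]
```

View pics/t11.png

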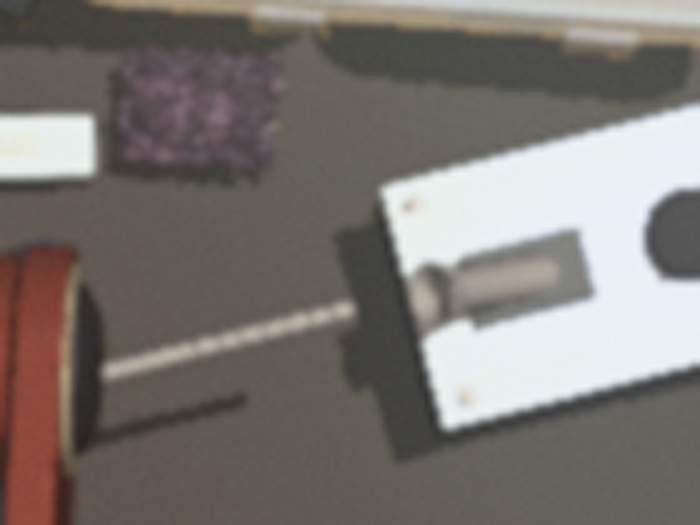

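View pics/s11.png

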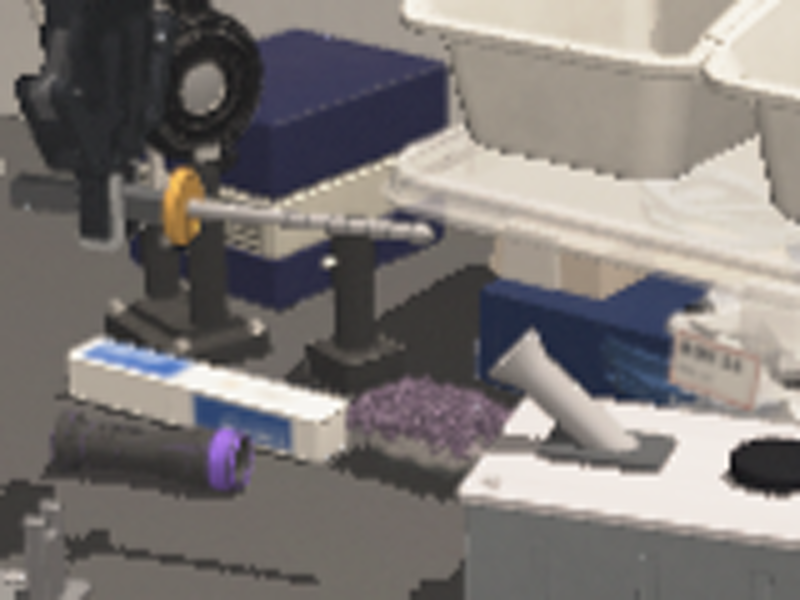

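View pics/w11.png

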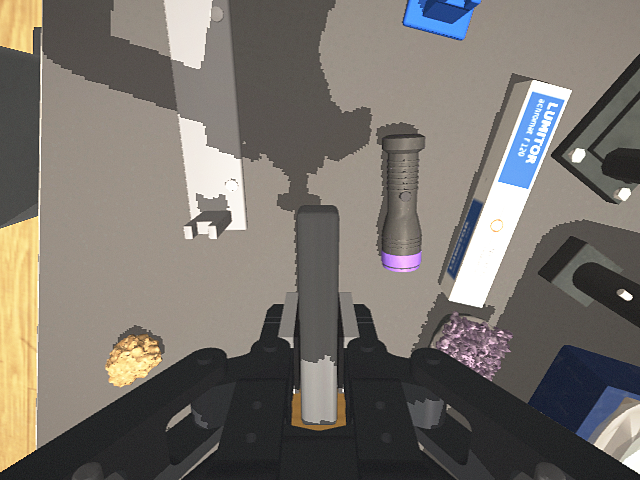

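```bash
python3 -c "
from h import *
import pickle
t,s=pickle.load(open('s11.pkl','rb'))
tip,e=tri(t,(340.6,231),s,(346,196.8));print('tip',tip,e, onz(t,(340.6,231),.179))
b=onz(t,(270+105/5,170+372/5),.179);a=onz(t,(340.6,231),.179);d=a-b;print('rod yaw',np.degrees(np.arctan2(d[1],d[0])))
g=np.array([.5279,.0487]);v=a[:2]-g;print('tip from tool',v,np.linalg.norm(v),np.degrees(np.arctan2(v[1],v[0])))
m=onz(t,(356.4,228.4),.126);print('mouth',m)
c=np.array([.2334,-.9724]);n=np.array([.9724,.2334])
for P in ((.575,-.143),m[:2],(.576,-.142)):
  r=np.array(P)-a[:2];print('along',r@c,'lat',r@n)
"
```

```text
tip [ 0.56639312 -0.10694972  0.17866033] [np.float64(0.0003847460892265243), np.float64(0.0003847460892264875)] [ 0.56657795 -0.10726585  0.179     ]
rod yaw -75.84622834418258
tip from tool [ 0.03867795 -0.15596585] 0.1606901674511309 -76.072206051868
mouth [ 0.57621677 -0.1434651   0.126     ]
along 0.036713594741390645 lat -0.00015074662380185413
along 0.037449851048054025 lat 0.0009238907722166276
along 0.03597459474139064 lat 0.0010550533761981475
```

Request:
apply_moves --commands '[{"yaw": 0, "linear": [0.9, 0, 0], "grip": -1}, {"yaw": 0, "linear": [1.0, 0, 0], "grip": -1}, {"yaw": 0, "linear": [0, 0, 0.5], "grip": -1}, {"yaw": 0, "linear": [0, 0, 0.5], "grip": -1}, {"yaw": 0, "linear": [0, 0, 0.3], "grip": -1}, {"yaw": 0, "linear": [0, 0, 0.15], "grip": -1}, {"yaw": 0, "linear": [0, 0, 0], "grip": -1}]' --newtons 25

```text
time: 17.45
tool_pos: [0.5392, 0.0056, 0.0715]
ee_rot: [79.3, 90.0, 2.8]
ft_force: [0.8, 0.2, -2.0]
width: 0.0134
```

```bash
python3 -c "
from h import *
goto((.5307,.0418,.074))
t=robot.snapshot('top');save('t12',t['frame'],270,170,140,105,5)
s=robot.snapshot('scene');save('s12',s['frame'],260,150,160,120,5)"
```

```text
t 17.45 pos [0.5392 0.0056 0.0715] jaw 13.44 F [ 0.75  0.22 -1.97] w 0.0134 q [ -7.3  -2.1 110.3   0.   71.7 -20.8]
units xyz [-0.084  0.006 -1.238]
```

View pics/t12.png

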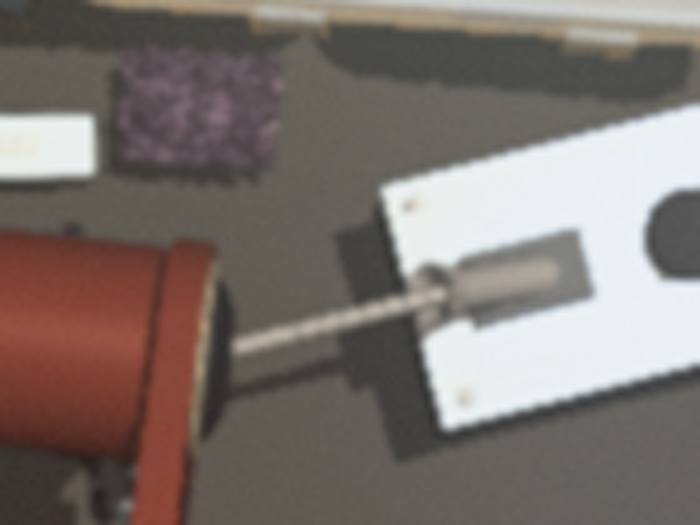

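View pics/s12.png

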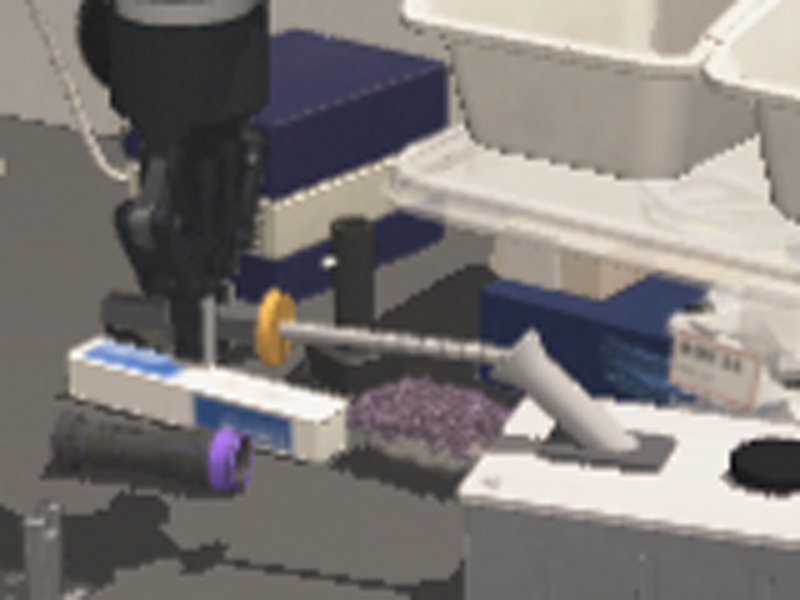

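Request:
apply_moves --commands '[{"yaw": 0, "linear": [0, 0, 0.1], "grip": -1}, {"yaw": 0, "linear": [0, 0, 0.05], "grip": -1}, {"yaw": 0, "linear": [-0.22, 0, 0.01], "grip": -1}, {"yaw": 0, "linear": [-0.22, 0, 0.01], "grip": -1}, {"yaw": 0, "linear": [-0.22, 0, 0.03], "grip": -1}, {"yaw": 0, "linear": [-0.22, 0, 0.03], "grip": -1}]' --newtons 20

```text
time: 18.3
tool_pos: [0.54, 0.0002, 0.0976]
ee_rot: [-170.7, 89.9, 112.8]
ft_force: [-1.1, 5.5, -3.1]
width: 0.0133
```

```bash
python3 -c "
from h import *
goto((.5307,.0418,.074))
s=robot.snapshot('scene');save('s13',s['frame'],260,150,160,120,5)"
```

```text
t 18.3 pos [5.40e-01 2.00e-04 9.76e-02] jaw 13.5 F [-1.07  5.49 -3.09] w 0.0133 q [-7.900e+00 -3.700e+00  1.091e+02  1.000e-01  7.460e+01 -2.150e+01]
units xyz [ 0.788  0.022 -1.418]
```

View pics/s13.png

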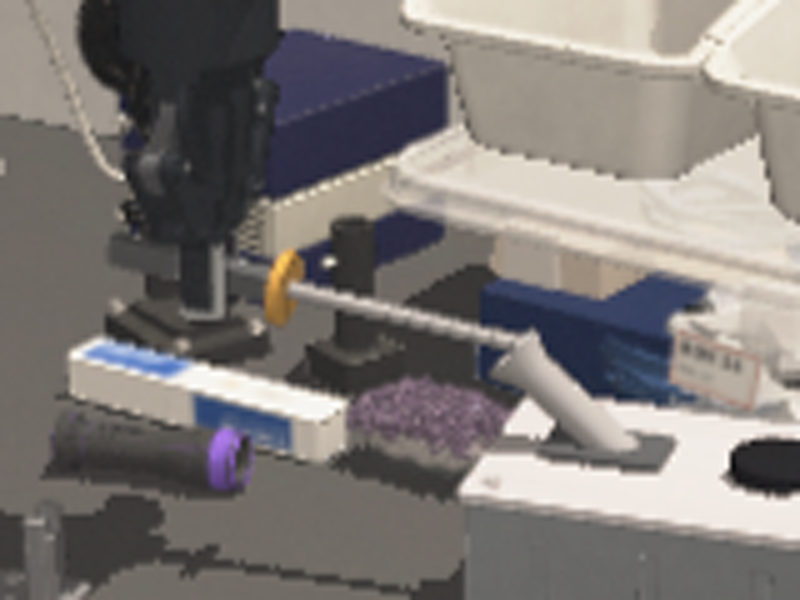

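Request:
apply_moves --commands '[{"yaw": 0, "linear": [-0.22, 0, 0.04], "grip": -1}, {"yaw": 0, "linear": [-0.22, 0, 0.05], "grip": -1}, {"yaw": 0, "linear": [-0.21, 0, 0.06], "grip": -1}, {"yaw": 0, "linear": [-0.21, 0, 0.07], "grip": -1}, {"yaw": 0, "linear": [-0.2, 0, 0.08], "grip": -1}, {"yaw": 0, "linear": [-0.2, 0, 0.09], "grip": -1}]'

```text
time: 19.1
tool_pos: [0.5429, -0.0109, 0.1358]
ee_rot: [173.2, 89.9, 96.7]
ft_force: [-1.1, 6.5, -2.5]
width: 0.013
```

```bash
python3 -c "
from h import *
goto((.5307,.0418,.074))
s=robot.snapshot('scene');save('s14',s['frame'],260,150,160,120,5)"
```

```text
t 19.1 pos [ 0.5429 -0.0109  0.1358] jaw 13.5 F [-1.12  6.52 -2.53] w 0.013 q [-9.10e+00 -5.40e+00  1.07e+02  1.00e-01  7.85e+01 -2.26e+01]
units xyz [ 2.064  0.013 -1.799]
```

View pics/s14.png

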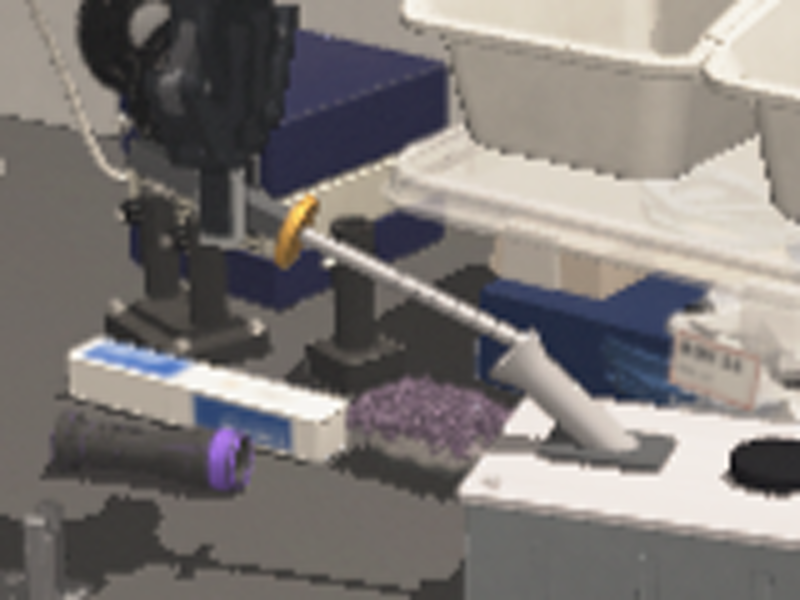

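Request:
apply_moves --commands '[{"yaw": 0, "linear": [-0.19, 0, 0.1], "grip": -1}, {"yaw": 0, "linear": [-0.19, 0, 0.11], "grip": -1}, {"yaw": 0, "linear": [-0.18, 0, 0.12], "grip": -1}, {"yaw": 0, "linear": [-0.18, 0, 0.13], "grip": -1}, {"yaw": 0, "linear": [-0.17, 0, 0.13], "grip": -1}, {"yaw": 0, "linear": [-0.17, 0, 0.14], "grip": -1}]'

```text
time: 19.9
tool_pos: [0.5483, -0.0332, 0.1682]
ee_rot: [134.0, 90.0, 57.5]
ft_force: [-0.9, 4.2, -1.4]
width: 0.0133
```

```bash
python3 -c "
from h import *
goto((.5307,.0418,.074))
c=np.array([.2334,-.9724]);p=robot.observe()['tool_pos'];print('s',(p[:2]-[.575,-.143])@c,'rodz',p[2]+.052)
s=robot.snapshot('scene');save('s15',s['frame'],260,130,160,120,5)"
```

```text
t 19.9 pos [ 0.5483 -0.0332  0.1682] jaw 13.5 F [-0.87  4.2  -1.43] w 0.0133 q [-11.2  -6.1 104.4   0.   81.7 -24.7]
units xyz [ 3.142  0.011 -2.565]
s -0.11303700136825788 rodz 0.2202281377869889
```

View pics/s15.png

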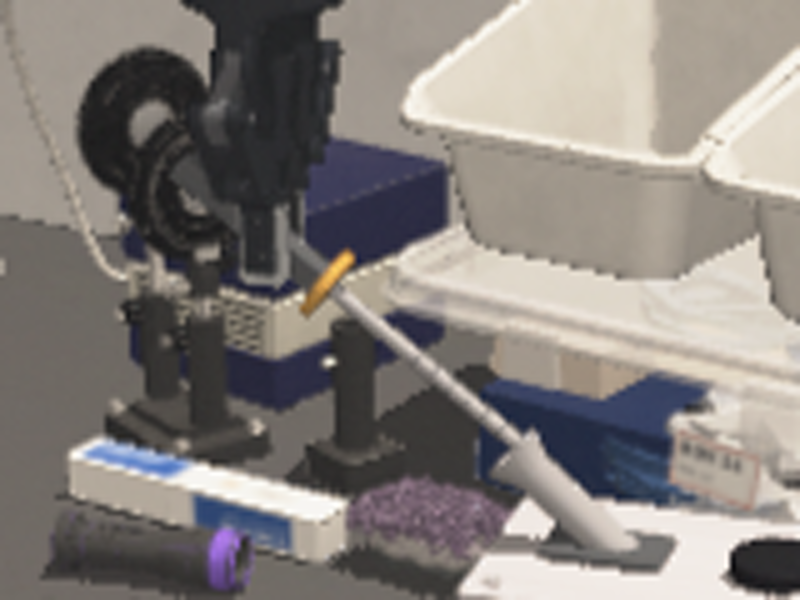

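Request:
apply_moves --commands '[{"yaw": 0, "linear": [0.13, 0, 0.155], "grip": -1}, {"yaw": 0, "linear": [0.13, 0, 0.155], "grip": -1}, {"yaw": 0, "linear": [0.193, 0, 0.23], "grip": -1}, {"yaw": 0, "linear": [0.193, 0, 0.23], "grip": -1}, {"yaw": 0, "linear": [0.193, 0, 0.23], "grip": -1}, {"yaw": 0, "linear": [0.193, 0, 0.23], "grip": -1}]' --newtons 40

```text
time: 20.7
tool_pos: [0.5568, -0.0698, 0.136]
ee_rot: [-99.2, 90.0, -175.7]
ft_force: [-0.1, 2.3, -1.7]
width: 0.0133
```

Request:
apply_moves --commands '[{"yaw": 0, "linear": [0.193, 0, 0.23], "grip": -1}, {"yaw": 0, "linear": [0.193, 0, 0.23], "grip": -1}, {"yaw": 0, "linear": [0.193, 0, 0.23], "grip": -1}, {"yaw": 0, "linear": [0.193, 0, 0.23], "grip": -1}, {"yaw": 0, "linear": [0.13, 0, 0.155], "grip": -1}]'

```text
time: 21.32
tool_pos: [0.5644, -0.1013, 0.1092]
ee_rot: [-11.1, 90.0, -87.6]
ft_force: [0.9, 1.5, -1.5]
width: 0.0135
```

```bash
python3 -c "
from h import *
goto((.5307,.0418,.074))
c=np.array([.2334,-.9724]);p=robot.observe()['tool_pos'];print('s',(p[:2]-[.575,-.143])@c,'rodz',p[2]+.052)
s=robot.snapshot('scene');save('s16',s['frame'],290,150,160,120,5)"
```

```text
t 21.325 pos [ 0.5644 -0.1013  0.1092] jaw 13.48 F [ 0.93  1.52 -1.53] w 0.0135 q [-17.6   0.2 104.2  -0.   75.6 -31.1]
units xyz [ 1.169  0.018 -4.9  ]
s -0.04305667146621541 rodz 0.16115432672646568
```

View pics/s16.png

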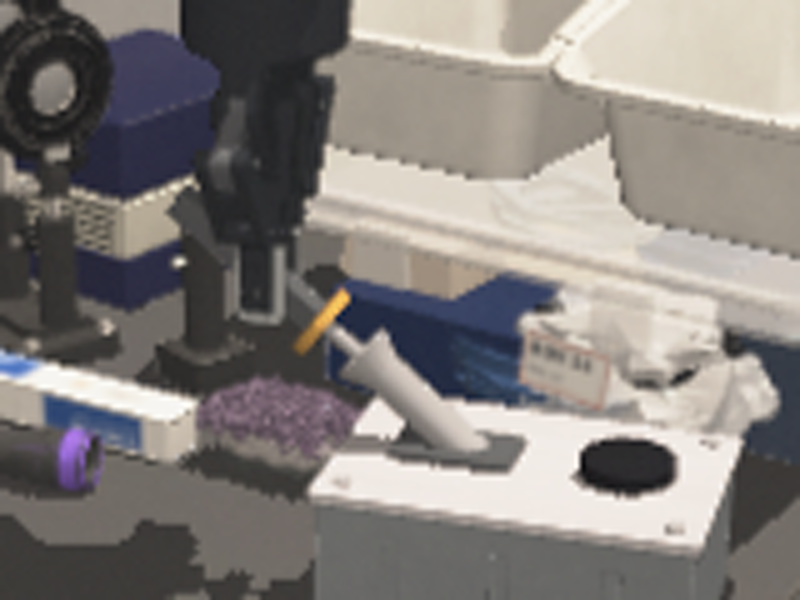

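Request:
apply_moves --commands '[{"yaw": 0, "linear": [0.097, 0, 0.115], "grip": -1}, {"yaw": 0, "linear": [0.097, 0, 0.115], "grip": -1}, {"yaw": 0, "linear": [0.097, 0, 0.115], "grip": -1}]'

```text
time: 21.75
tool_pos: [0.5669, -0.1111, 0.1008]
ee_rot: [13.5, 90.0, -63.0]
ft_force: [-0.1, 1.2, -1.9]
width: 0.0137
```

Request:
apply_moves --commands '[{"yaw": 0, "linear": [0.045, 0, 0.055], "grip": -1}, {"yaw": 0, "linear": [0.045, 0, 0.055], "grip": -1}]'

```text
time: 22.0
tool_pos: [0.5677, -0.1142, 0.0982]
ee_rot: [15.2, 90.0, -61.3]
ft_force: [0.3, 0.3, -1.1]
width: 0.0134
```

```bash
python3 -c "
from h import *
goto((.5307,.0418,.074))
c=np.array([.2334,-.9724]);p=robot.observe()['tool_pos'];print('s',(p[:2]-[.575,-.143])@c,'rodz',p[2]+.052)
s=robot.snapshot('scene');save('s17',s['frame'],290,150,160,120,5)"
```

```text
t 22.0 pos [ 0.5677 -0.1142  0.0982] jaw 13.48 F [ 0.33  0.25 -1.11] w 0.0134 q [-18.7   1.6 103.9  -0.   74.5 -32.2]
units xyz [ 0.803  0.014 -5.345]
s -0.029704068001884625 rodz 0.15018093698210094
```

View pics/s17.png

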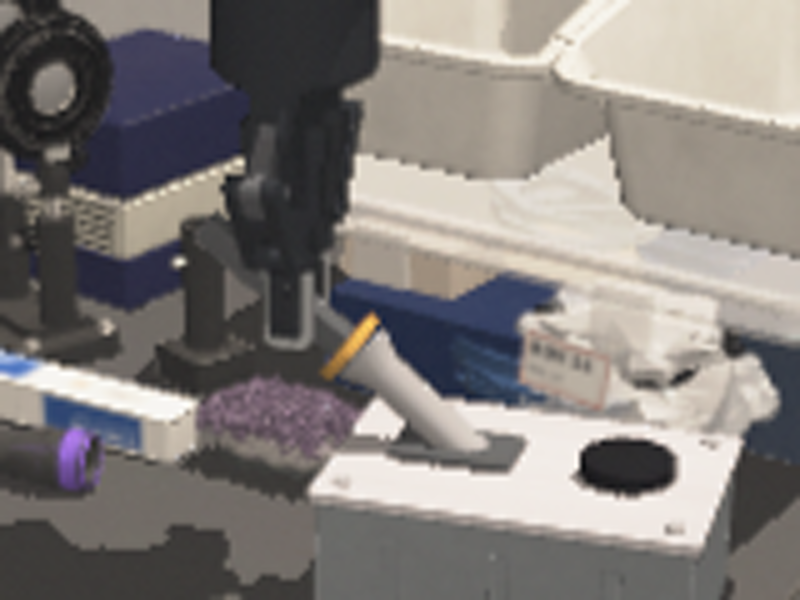

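Nearly seated; no contact force yet. Ease on until it pushes.

Request:
apply_moves --commands '[{"yaw": 0, "linear": [0.032, 0, 0.038], "grip": -1}, {"yaw": 0, "linear": [0.032, 0, 0.038], "grip": -1}]'

```text
time: 22.3
tool_pos: [0.568, -0.1151, 0.0972]
ee_rot: [-180.0, 89.9, 103.5]
ft_force: [-4.1, 6.3, 8.2]
width: 0.0134
```

Request:
apply_moves --commands '[{"yaw": 0, "linear": [0.032, 0, 0.038], "grip": -1}, {"yaw": 0, "linear": [0, 0, 0], "grip": -1}]'

```text
time: 22.55
tool_pos: [0.5681, -0.1151, 0.0973]
ee_rot: [-176.2, 89.8, 107.3]
ft_force: [-7.0, 8.3, 10.1]
width: 0.0132
```

Request:
apply_moves --commands '[{"yaw": 0, "linear": [0.015, 0, 0.02], "grip": -1}, {"yaw": 0, "linear": [0, 0, 0], "grip": -1}, {"yaw": 0, "linear": [0, 0, 0], "grip": -1}]'

```text
time: 22.92
tool_pos: [0.5681, -0.1151, 0.0972]
ee_rot: [-174.6, 89.7, 108.9]
ft_force: [-7.7, 9.6, 13.6]
width: 0.0133
```

```bash
python3 -c "
from h import *
goto((.5307,.0418,.074))
c=np.array([.2334,-.9724]);p=robot.observe()['tool_pos'];print('s',(p[:2]-[.575,-.143])@c,'rodz',p[2]+.052)
s=robot.snapshot('scene');save('s18',s['frame'],320,180,100,75,8)
s=robot.snapshot('wrist');save('w18',s['frame'])"
```

```text
t 22.925 pos [ 0.5681 -0.1151  0.0972] jaw 13.51 F [-7.65  9.64 13.61] w 0.0133 q [-18.9   1.9 103.7   0.2  74.6 -32.5]
units xyz [ 0.803  0.011 -5.373]
s -0.02872340614709479 rodz 0.14924462634783306
```

View pics/s18.png

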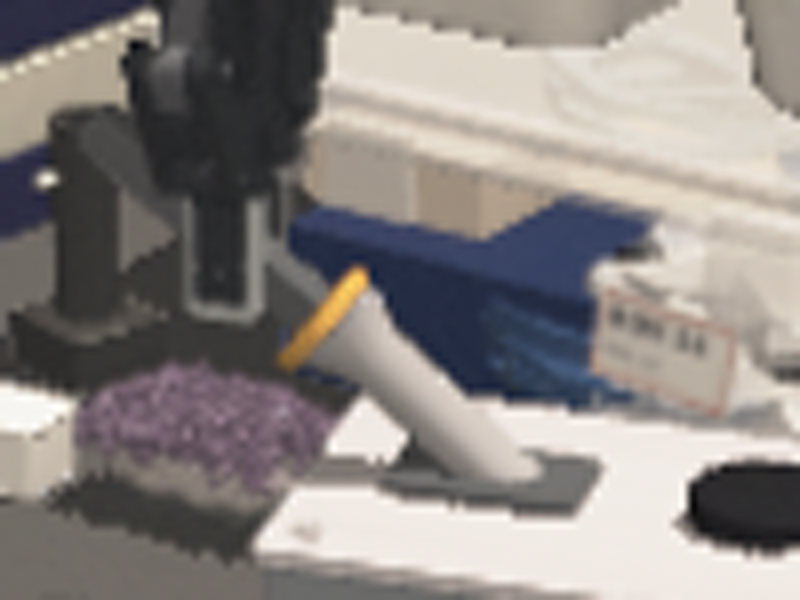

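View pics/w18.png

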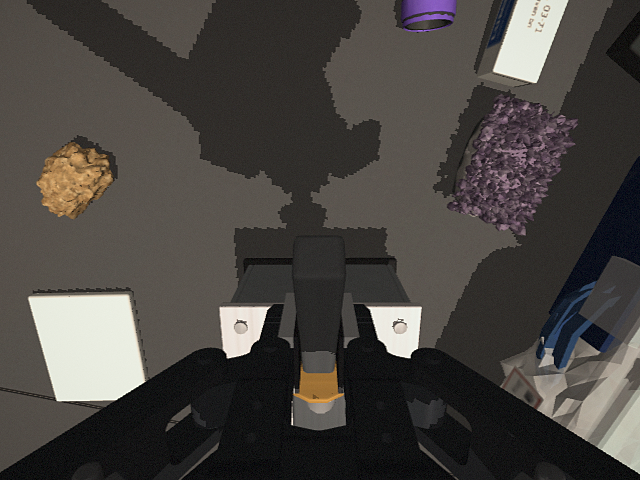

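Request:
apply_moves --commands '[{"yaw": 0, "linear": [-0.09, 0, -0.11], "grip": -1}, {"yaw": 0, "linear": [-0.15, 0, -0.18], "grip": -1}, {"yaw": 0, "linear": [-0.193, 0, -0.23], "grip": -1}, {"yaw": 0, "linear": [-0.193, 0, -0.23], "grip": -1}, {"yaw": 0, "linear": [-0.193, 0, -0.23], "grip": -1}, {"yaw": 0, "linear": [-0.193, 0, -0.23], "grip": -1}, {"yaw": 0, "linear": [-0.193, 0, -0.23], "grip": -1}, {"yaw": 0, "linear": [-0.193, 0, -0.23], "grip": -1}, {"yaw": 0, "linear": [-0.193, 0, -0.23], "grip": -1}, {"yaw": 0, "linear": [-0.193, 0, -0.23], "grip": -1}, {"yaw": 0, "linear": [-0.193, 0, -0.23], "grip": -1}, {"yaw": 0, "linear": [-0.193, 0, -0.23], "grip": -1}, {"yaw": 0, "linear": [-0.193, 0, -0.23], "grip": -1}]'

```text
time: 24.65
tool_pos: [0.5486, -0.0352, 0.1661]
ee_rot: [-10.4, 90.0, -86.9]
ft_force: [0.2, -0.4, -2.0]
width: 0.0133
```

```bash
python3 -c "
from h import *
goto((.5307,.0418,.074))
c=np.array([.2334,-.9724]);p=robot.observe()['tool_pos'];print('s',(p[:2]-[.575,-.143])@c,'rodz',p[2]+.052)
s=robot.snapshot('scene');save('s19',s['frame'],260,130,160,120,5)"
```

```text
t 24.65 pos [ 0.5486 -0.0352  0.1661] jaw 13.48 F [ 0.24 -0.38 -1.99] w 0.0133 q [-11.4  -6.  104.5  -0.   81.5 -24.9]
units xyz [ 3.069  0.018 -2.637]
s -0.11098000789732687 rodz 0.2180974234895799
```

View pics/s19.png

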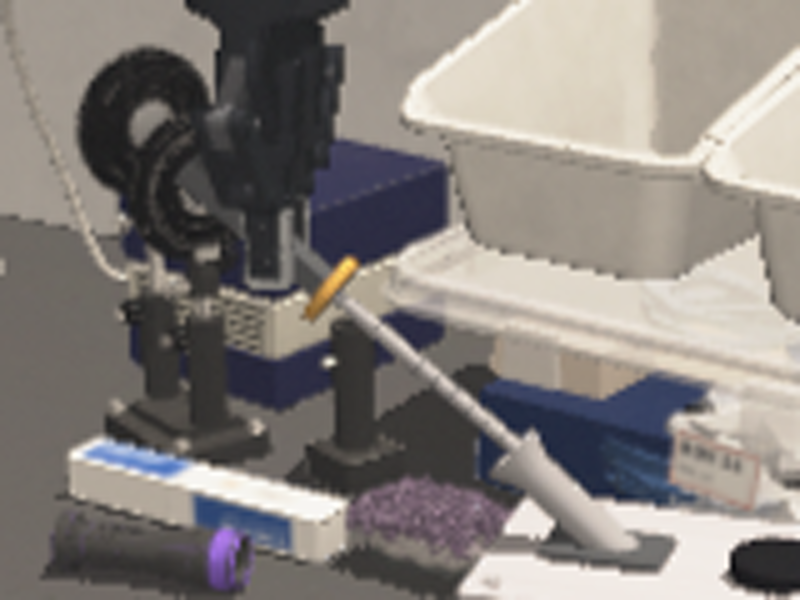

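Request:
apply_moves --commands '[{"yaw": 0, "linear": [-0.13, 0, -0.155], "grip": -1}, {"yaw": 0, "linear": [0.18, 0, -0.14], "grip": -1}, {"yaw": 0, "linear": [0.19, 0, -0.14], "grip": -1}, {"yaw": 0, "linear": [0.2, 0, -0.13], "grip": -1}, {"yaw": 0, "linear": [0.2, 0, -0.12], "grip": -1}, {"yaw": 0, "linear": [0.2, 0, -0.11], "grip": -1}, {"yaw": 0, "linear": [0.21, 0, -0.1], "grip": -1}]' --newtons 20

```text
time: 25.58
tool_pos: [0.5425, -0.0092, 0.1337]
ee_rot: [68.4, 90.0, -8.1]
ft_force: [0.6, 0.8, 2.2]
width: 0.0135
```

```bash
python3 -c "
from h import *
goto((.5307,.0418,.074))
c=np.array([.2334,-.9724]);p=robot.observe()['tool_pos'];print('s',(p[:2]-[.575,-.143])@c,'rodz',p[2]+.052)
s=robot.snapshot('scene');save('s20',s['frame'],260,130,160,120,5)"
```

```text
t 25.575 pos [ 0.5425 -0.0092  0.1337] jaw 13.49 F [0.64 0.76 2.22] w 0.0135 q [ -8.8  -5.4 107.1   0.   78.3 -22.3]
units xyz [ 1.991  0.014 -1.744]
s -0.1377269139787791 rodz 0.1857456338987687
```

View pics/s20.png

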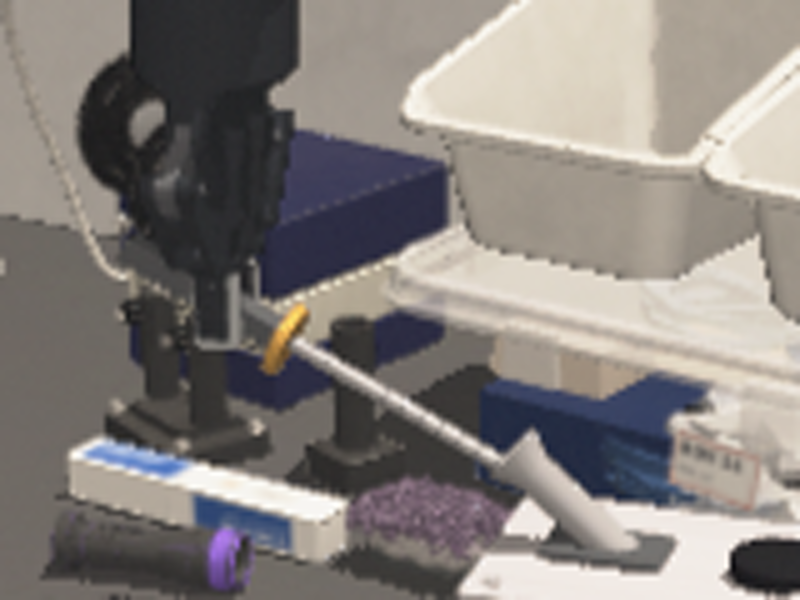

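Request:
apply_moves --commands '[{"yaw": 0, "linear": [0.21, 0, -0.09], "grip": -1}, {"yaw": 0, "linear": [0.22, 0, -0.09], "grip": -1}, {"yaw": 0, "linear": [0.22, 0, -0.08], "grip": -1}, {"yaw": 0, "linear": [0.22, 0, -0.07], "grip": -1}, {"yaw": 0, "linear": [0.22, 0, -0.06], "grip": -1}, {"yaw": 0, "linear": [0.22, 0, -0.05], "grip": -1}, {"yaw": 0, "linear": [0.22, 0, -0.03], "grip": -1}, {"yaw": 0, "linear": [0.22, 0, -0.02], "grip": -1}, {"yaw": 0, "linear": [0.22, 0, -0.01], "grip": -1}, {"yaw": 0, "linear": [0.2, 0, 0], "grip": -1}]'

```text
time: 26.88
tool_pos: [0.5389, 0.0053, 0.0685]
ee_rot: [-140.1, 90.0, 143.4]
ft_force: [-0.1, 0.7, 1.2]
width: 0.013
```

```bash
python3 -c "
from h import *
goto((.5307,.0418,.074))
c=np.array([.2334,-.9724]);p=robot.observe()['tool_pos'];print('s',(p[:2]-[.575,-.143])@c,'rodz',p[2]+.052)
s=robot.snapshot('scene');save('s21',s['frame'],260,130,160,120,5)"
```

```text
t 26.875 pos [0.5389 0.0053 0.0685] jaw 13.49 F [-0.06  0.68  1.16] w 0.013 q [ -7.4  -1.9 110.4   0.   71.5 -20.8]
units xyz [-0.183  0.019 -1.246]
s -0.15265639136669407 rodz 0.1205045675460743
```

View pics/s21.png

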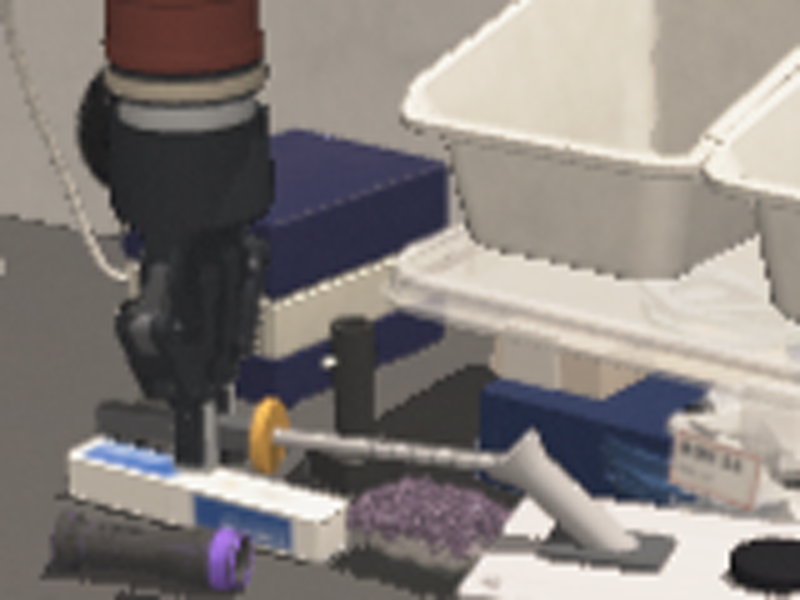

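Request:
apply_moves --commands '[{"yaw": 0, "linear": [0, 0, -0.1], "grip": -1}, {"yaw": 0, "linear": [0, 0, -0.3], "grip": -1}, {"yaw": 0, "linear": [0, 0, -0.5], "grip": -1}, {"yaw": 0, "linear": [-0.4, 0, -0.6], "grip": -1}, {"yaw": 0, "linear": [-0.5, 0, -0.5], "grip": -1}, {"yaw": 0, "linear": [0, 0, 0], "grip": -1}]' --newtons 40

```text
time: 27.68
tool_pos: [0.5264, 0.0649, 0.0987]
ee_rot: [75.6, 89.7, -0.8]
ft_force: [-0.7, 0.4, -1.8]
width: 0.013
```

```bash
python3 -c "
from h import *
goto((.371,-.099,.068))
t=robot.snapshot('top');save('t22',t['frame'],270,170,140,105,5)
s=robot.snapshot('scene');save('s22',s['frame'],260,130,160,120,5)"
```

```text
t 27.675 pos [0.5264 0.0649 0.0987] jaw 13.62 F [-0.68  0.44 -1.81] w 0.013 q [ -1.   -5.3 110.6   0.   74.5 -14.6]
units xyz [ 1.    -6.324  4.09 ]
```

View pics/t22.png

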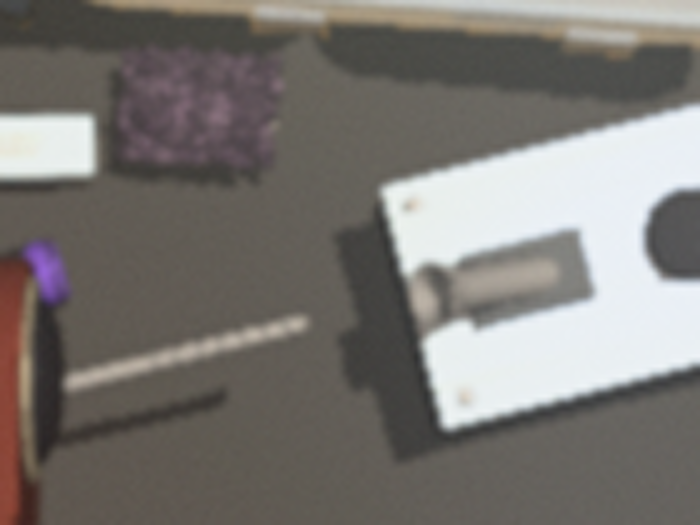

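View pics/s22.png

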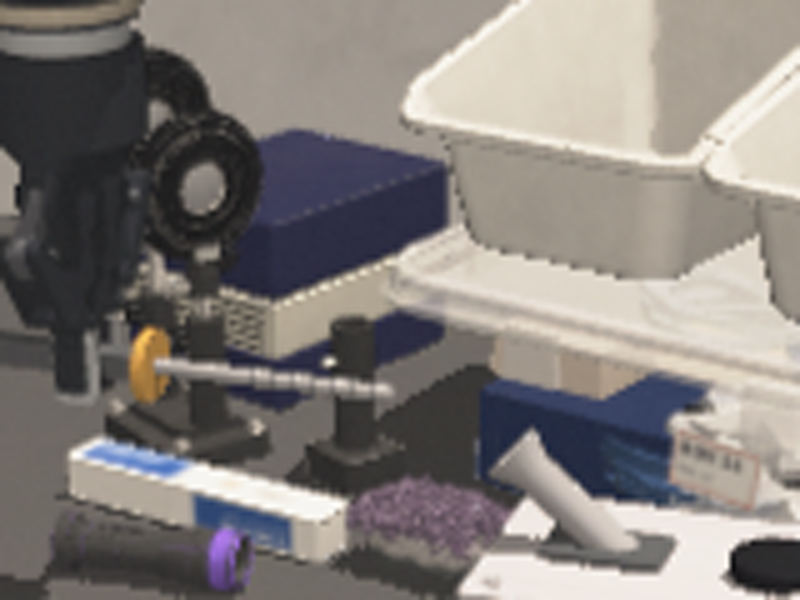

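Request:
apply_moves --commands '[{"yaw": 0, "linear": [0, -0.5, 0], "grip": -1}, {"yaw": 0, "linear": [0, -0.9, 0], "grip": -1}, {"yaw": 0, "linear": [0, -0.9, 0.4], "grip": -1}, {"yaw": 0, "linear": [0, -0.9, 0.8], "grip": -1}, {"yaw": 0, "linear": [0, -0.9, 0.8], "grip": -1}, {"yaw": 0, "linear": [0, -0.9, 0.8], "grip": -1}, {"yaw": 0, "linear": [0.3, -0.8, 0.8], "grip": -1}, {"yaw": 0, "linear": [0.4, -0.5, 0.5], "grip": -1}, {"yaw": 0, "linear": [0.3, 0, 0], "grip": -1}, {"yaw": 0, "linear": [0.3, 0, 0], "grip": -1}, {"yaw": 0, "linear": [0, 0, 0], "grip": -1}, {"yaw": 0, "linear": [0, 0, 0], "grip": -1}]'

```text
time: 29.28
tool_pos: [0.3702, -0.0997, 0.0572]
ee_rot: [81.4, 90.0, 4.9]
ft_force: [-0.5, 0.3, 0.0]
width: 0.0135
```

```bash
python3 -c "
from h import *
import pickle
goto((.371,-.099,.068))
t=robot.snapshot('top');save('t23',t['frame'],320,180,140,150,5)
s=robot.snapshot('scene');save('s23',s['frame'],290,200,160,140,5)
pickle.dump((t,s),open('s23.pkl','wb'))"
```

```text
t 29.275 pos [ 0.3702 -0.0997  0.0572] jaw 13.55 F [-0.49  0.26  0.05] w 0.0135 q [-26.2 -26.  131.3   0.   74.7 -39.8]
units xyz [-0.36   0.031 -0.017]
```

View pics/t23.png

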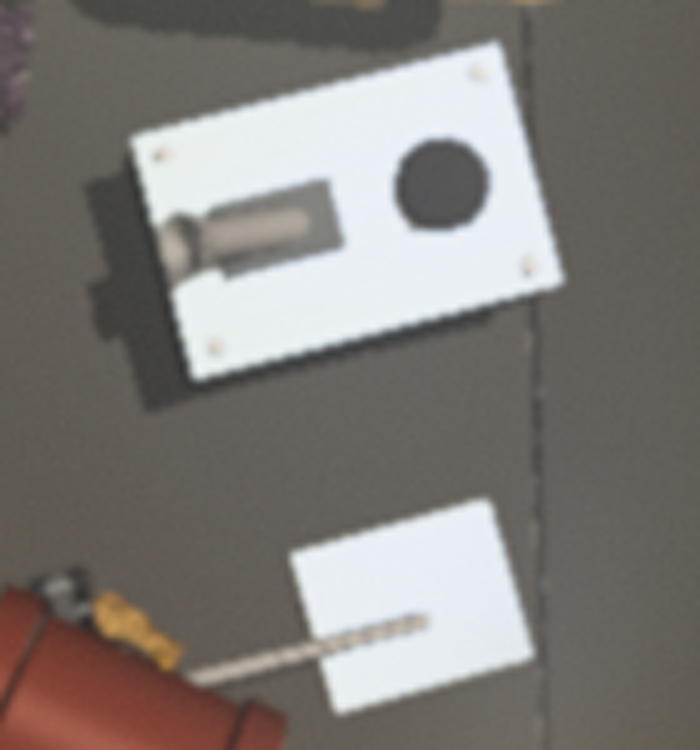

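View pics/s23.png

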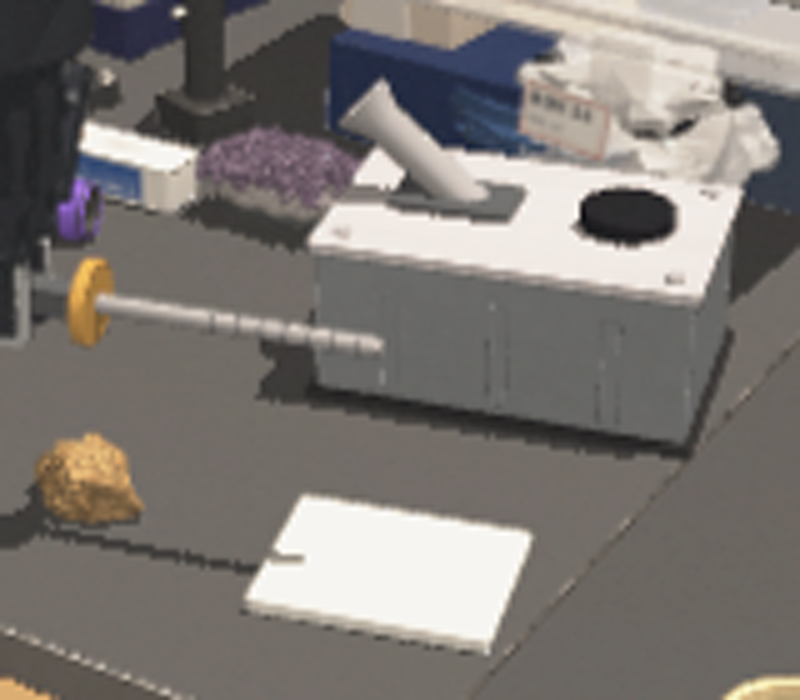

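```bash
python3 -c "
from h import *
import pickle
t,s=pickle.load(open('s23.pkl','rb'))
tip,e=tri(t,(320+427/5,180+620/5),s,(290+380/5,200+345/5));print('tip',tip,e,'off tile',tip[:2]-[.4095,-.2545])
b,e=tri(t,(320+195/5,180+678/5),s,(290+115/5,200+300/5));print(b,e)
print('grip',robot.observe()['tool_pos']+[0,0,.052])
h=np.linalg.norm(tip[:2]-robot.observe()['tool_pos'][:2]);print(h,np.degrees(np.arctan2(tip[2]-(robot.observe()['tool_pos'][2]+.052),h)))
"
```

```text
tip [ 0.40566309 -0.25148663  0.10821877] [np.float64(0.0006608538438843131), np.float64(0.0006608538438842681)] off tile [-0.00383691  0.00301337]
[ 0.38056203 -0.1451035   0.11012709] [np.float64(0.0011713808463780998), np.float64(0.0011713808463780977)]
grip [ 0.37036929 -0.09994265  0.10947847]
0.15559957556742682 -0.46384522629985286
```

Request:
apply_moves --commands '[{"yaw": 0, "linear": [0, 0, 0], "grip": -1}, {"yaw": 0, "linear": [0, 0, 0], "grip": -1}, {"yaw": 0, "linear": [0, 0, 0], "grip": -1}, {"yaw": 0, "linear": [0, 0, 0], "grip": -1}]'

```text
time: 29.88
tool_pos: [0.3698, -0.1001, 0.057]
ee_rot: [42.4, 90.0, -34.2]
ft_force: [0.1, 0.3, -1.4]
width: 0.0134
```

```bash
python3 -c "
from h import *
o=robot.observe();print(o['tool_pos'],o['width'],abs(o['qvel']).max())
print(robot.finish_job())"
```

```text
[ 0.36984079 -0.10014137  0.05702321] 0.013420948781857234 0.11556314226005028
the job is handed in; nothing more can be done
None
```

The task is done and handed in at about 30 s of the 64 s allowed. No verdict is reported, so what follows is from my own readings and pictures.

**What I did**
- **Lid:** I pressed it by the pad until it came up against its stop. It travelled about 9 mm and took about 20 N at the end. The pictures afterwards show the pad down by the expected amount.
- **Insertion:** I gripped the rod by its handle. The tool only points down, so I tilted the rod by letting it swivel in the fingers with its tip caught in the flared mouth. I then slid it in until the collar stopped; it pushed back with roughly 14–18 N and looked flush in the picture.
- **Withdrawal:** I drew the rod out, levelled it again on the lip of the mouth, and carried it to the tile.

**Last checks**
- **Position:** the tip is about 108 mm above the table and about 5 mm from the middle of the tile.
- **Hold:** the rod is level within about 1 degree, held at 40 N and still. It is clear of the box, cradle and tile.
- **Other objects:** none seemed to have moved in the pictures. I did not measure this, and the last pictures do not show all of them.

**What disagreed**
- **Fingertips:** the shut fingertips touched the pad about 32 mm short of the reported TCP, although the interface says the TCP is at the very end of the fingers. I worked from the measured contact height after that.
- **Collar:** its centre looked about 2–3 mm to one side of the mouth's centre, within the 6 mm allowed.

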